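Stir the drying balls on the electronics bench

TASK

Take the clear cover off the drying pot and lay it on the sloping rest so that it slides fully home into the low corner, flat against the plate and both stops. Then take the stirring rod and stir the balls in the pot with its end down among them: at least two full wide turns, well out towards the wall, anticlockwise seen from above, pushing the balls round, and until both orange balls lie clearly away (2 cm or more) from where they were at the start, with no ball leaving the pot. Then hang the rod upright in its fork again, leaving the cover on the rest and everything else on the bench undisturbed; go gently, never pressing the rod hard on the pot.

Things in the scene. Friction and masses are not known exactly. Their poses are not given: they have to be found in the camera images.
- pot: Drying pot: round steel pot, fixed on a white square warming base (150 x 150 x 25 mm). Origin: centre of the base's underside, on the bench; z up, axes along the base's sides. Pot outside diameter 120 mm, walls 4 mm (inside diameter 112 mm), inner floor at z = 30 mm, rim at z = 85 mm.
- lid: Loose square cover of tinted clear acrylic, 120 x 120 x 6 mm, 0.16 to 0.26 kg, lying on the pot's rim at the start. On its middle a black bar handle 64 mm long (along the cover's x), 18 mm wide (along y), rising from 6 to 40 mm above the underside. Origin: centre of the underside, z up out of the handle's side.
- orange1: Orange indicator ball, 30 mm across, origin at its centre, one of six smooth and slippery (0.03 kg), lying in one layer on the floor of the drying pot
- orange2: Orange indicator ball, 30 mm across, origin at its centre, one of six smooth and slippery (0.03 kg), lying in one layer on the floor of the drying pot
- white1: White ceramic drying ball, 30 mm across, origin at its centre, one of six smooth and slippery (0.03 kg), lying in one layer on the floor of the drying pot
- white2: White ceramic drying ball, 30 mm across, origin at its centre, one of six smooth and slippery (0.03 kg), lying in one layer on the floor of the drying pot
- white3: White ceramic drying ball, 30 mm across, origin at its centre, one of six smooth and slippery (0.03 kg), lying in one layer on the floor of the drying pot
- white4: White ceramic drying ball, 30 mm across, origin at its centre, one of six smooth and slippery (0.03 kg), lying in one layer on the floor of the drying pot
- rest: Sloping rest for the cover, fixed: dark foot 150 x 150 mm; origin at the centre of its underside on the bench. It carries the tilted plate (plate). Two blue stops, 14 mm high, 8 mm thick, stand along the plate's two low edges, inner faces at the plate's local x = -75 mm and y = -75 mm. A cover home in their corner has its origin at the plate's local (-15, -15, 0) mm.
- plate: The rest's slippery bright metal plate (friction about 0.16), 150 x 150 mm, tilted about 22 degrees so that its corner at local (-x, -y) is lowest and looks roughly towards the robot. Origin: centre of its upper surface, 80 mm above the bench; z is the slope's outward normal, x and y run up the slope along its edges.
- stand: Stirrer stand, fixed: black foot 110 x 100 x 12 mm, post 16 x 48 mm at local x = +40 mm, on it a level fork open to local -x: two prongs from x = +32 to -30 mm, 11 mm wide, gap 26 mm centred on y = 0, upper face at z = 135 mm, lips 5 mm high at the open ends (x = -25 to -30 mm). Origin: on the bench under the place where the stirrer hangs (x = y = 0).
- stirrer: Stirring rod, 0.07 to 0.12 kg, 162 mm long, hung in the fork: red collar (40 mm across, 6 mm thick) resting on the prongs, above it a red grip 22 x 22 mm square from 6 to 52 mm over the collar's underside, below it a pale rod 16 mm thick with round end. Origin: centre of the collar's underside; z up towards the grip, x and y along the grip's sides.
- stirrer_tip (a point): Lower end of the stirring rod, on its axis 110 mm below the stirrer's origin.
- spool: Bystander: solder spool, 62 mm across and 60 mm high, standing on end just behind the pot. Origin under its centre.
- bottle: Bystander: white bottle with black cap, 60 mm across, 135 mm high, just behind the stirrer stand. Origin under its centre.
- tin: Bystander: blue tin with brass wool, 72 mm across, 58 mm high, behind the sloping rest's high corner. Origin under its centre.
- meter: Bystander: yellow and black multimeter lying flat, 74 x 150 x 40 mm (long along its y). Origin under its centre.
- driver: Bystander: screwdriver with red handle lying flat, 180 mm long, origin near its middle.
Not all that is in view belongs to the job. What is shaped like the rest but red is not meant.

How it is judged:
On the way, in this order (a step that is already met when the one before it is completed fails the run):
1. the cover lies on the sloping rest, home in the low corner, let go (x of lid in the frame of plate between -0.021 and -0.008 m and y of lid in the frame of plate between -0.021 and -0.008 m and z of lid in the frame of plate below 0.006 m and angle between the z axis of lid and the z axis of plate, either way round below 0.08 rad and (angle between the x axis of lid and the x axis of plate, either way round below 0.1 rad or angle between the x axis of lid and the y axis of plate, either way round below 0.1 rad) and contact force between the fingers and lid below 0.1 N), for 0.2 s.
2. the stirrer's tip, down among the balls with some ball moving, passes the pot's +x side (x of stirrer_tip in the frame of pot above 0.016 m and y of stirrer_tip in the frame of pot between -0.012 and 0.012 m and z of stirrer_tip in the frame of pot below 0.052 m and horizontal distance between stirrer_tip and pot below 0.056 m and linear speed of any of orange1, orange2, white1, white2, white3, white4 above 0.01 m/s).
3. the stirrer's tip, down among the balls with some ball moving, passes the pot's +y side (y of stirrer_tip in the frame of pot above 0.016 m and x of stirrer_tip in the frame of pot between -0.012 and 0.012 m and z of stirrer_tip in the frame of pot below 0.052 m and horizontal distance between stirrer_tip and pot below 0.056 m and linear speed of any of orange1, orange2, white1, white2, white3, white4 above 0.01 m/s).
4. the stirrer's tip, down among the balls with some ball moving, passes the pot's -x side (x of stirrer_tip in the frame of pot below -0.016 m and y of stirrer_tip in the frame of pot between -0.012 and 0.012 m and z of stirrer_tip in the frame of pot below 0.052 m and horizontal distance between stirrer_tip and pot below 0.056 m and linear speed of any of orange1, orange2, white1, white2, white3, white4 above 0.01 m/s).
5. the stirrer's tip, down among the balls with some ball moving, passes the pot's -y side (y of stirrer_tip in the frame of pot below -0.016 m and x of stirrer_tip in the frame of pot between -0.012 and 0.012 m and z of stirrer_tip in the frame of pot below 0.052 m and horizontal distance between stirrer_tip and pot below 0.056 m and linear speed of any of orange1, orange2, white1, white2, white3, white4 above 0.01 m/s).
6. the stirrer's tip, down among the balls with some ball moving, passes the pot's +x side (all of step 2).
At the end, for the whole second after the job is handed in: Cover at rest, home in the corner (to 6 mm, 0.1 rad); all six balls in the pot, both orange ones at least 15 mm from where they began; stirrer at rest, hanging upright (0.1 rad) between the prongs, collar down on them, within 22 mm of the stand's origin along the fork (x of lid in the frame of plate between -0.021 and -0.008 m and y of lid in the frame of plate between -0.021 and -0.008 m and z of lid in the frame of plate below 0.006 m and angle between the z axis of lid and the z axis of plate, either way round below 0.08 rad and (angle between the x axis of lid and the x axis of plate, either way round below 0.1 rad or angle between the x axis of lid and the y axis of plate, either way round below 0.1 rad) and horizontal distance between each of orange1, orange2, white1, white2, white3, white4 and pot below 0.056 m and z of each of orange1, orange2, white1, white2, white3, white4 in the frame of pot below 0.08 m and distance of each of orange1, orange2 from where it was at the start of the episode above 0.015 m and linear speed of each of lid, stirrer below 0.02 m/s and x of stirrer in the frame of stand between -0.022 and 0.022 m and y of stirrer in the frame of stand between -0.008 and 0.008 m and z of stirrer in the frame of stand between 0.131 and 0.139 m and angle between stirrer's own z axis and vertical below 0.1 rad); the robot touches nothing.
It fails at once if a ball is out of the pot (horizontal distance between any of orange1, orange2, white1, white2, white3, white4 and pot above 0.064 m).
It fails at once if a bystander (spool, bottle, tin, meter or screwdriver) is pushed more than 20 mm from its place or knocked over (distance of any of spool, bottle, tin, meter, driver from where it was at the start of the episode above 0.02 m or angle between any of spool, bottle, tin's own z axis and vertical above 0.4 rad).
It fails at once if the stirrer is pressed against the pot with more than 20 N (contact force between stirrer and pot above 20 N).
It also fails if it takes over 72 s, if anything falls off the work surface, if the arm or the gripper's body presses on something with over 40 N, if the wrist force passes 120 N, or if a joint passes its speed limit or range.

ROBOT

A 6-joint arm with a two-finger parallel gripper is mounted at the origin on the work surface. World frame = base frame: x ahead of the robot, y to its left, z up, the work surface at z = 0. Lengths are in m, angles in rad, forces in N, time in s.
With the tool pointing down it reaches from about 0.35 to 0.975 m from the base axis. Payload 4.9 kg.
Tool frame: the origin (TCP) lies at the very end of the fingers, on their centre line; the grasp point (between the pads) lies 19 mm behind it; z points along the fingers, y is the line along which they close (so a half turn about z gives the same grasp; the last joint's range is limited). The gripper opens to 85 mm and grips with 20 to 120 N. Pads are 22 mm wide; open, the fingers measure 114 mm over their backs; the gripper's body (76 mm by 85 mm) begins 54 mm behind the grasp point. The pads swing forward as they close: fully open they stand 13 mm farther back than shut.
Start: joints at [1.179, 0.053, 1.613, -0, 1.476, -0.119], TCP at [0.168, 0.602, 0.195] pointing down, gripper open.
Joint ranges: [-3.01, 3.01], [-1.01, 2.22], [0.06, 2.58], [-1.02, 4.17], [0.09, 2.62], [-3.14, 3.14]. Speed limits (rad/s): [2.57, 2.57, 3.14, 3.14, 3.14, 3.14].

INTERFACE

Orientations are given as a rotation vector (axis times angle).
In Python, from station import ctrl, imaging gives the robot as it stands.
- The arm moves only by the tool play_rows, never from a script. Its argument "series" is a list of rows, each a list of 3 entries, a list of its own where there are three numbers: the opening, from 0 (shut) to 1 (fully open), then the shift along the tool's x, y, z each as a share of 0.05 m, from -1 to 1, then the turn, a rotation vector about the tool's x, y, z each as a share of 8 degrees, from -1 to 1. In form: [[grip, [dx, dy, dz], [ax, ay, az]], ...]. A call has 1 to 8 rows; each row shifts and turns the commanded pose from where the row before left it, along the tool's axes as they then stand; what a row does not reach is not made up. A row lasts 1/8 s, in which the tool goes at most 62.5 mm and 10.7 degrees, less where a joint would pass 70% of its speed; a pose out of reach is approached as far as the arm can. A call with a number of a shift or a turn outside -1 to 1 is refused whole. A call with a gripper value outside its range is refused whole. The fingers move at their own pace and stop on an object; "force" is the grip in N (left out, the last holds). Time passes only in rows, so rows that do not move let the fingers close. It gives the time, the measured TCP pose, the force, the opening and the grip force at its end, in the units of the state.
- ctrl.get_obs(): the state, without advancing time (a new reading comes with each control period).
- imaging.get_image(name): name is "side" or "top" or "wrist"; returns a dict with "color" (400x640x3 uint8, blue, green, red), "fx", "fy", "cx", "cy" (pixels), "D" ([k1, k2, p1, p2, k3] as OpenCV has them; the pictures are not rectified), "extrinsics" (4x4, takes a point from world to camera coordinates); the wrist camera has in their place "hand_eye" (4x4, takes a point from camera to tool coordinates, whose origin is the TCP and whose axes are the flange's). Camera axes: x right, y down, z forward; pixel columns grow to the right and rows downward; lengths in m; the calibration is good to about 2 mm. A picture is of the moment at which its call begins: read the wrist's pose just before it. There is no depth.
- ctrl.finish_job(): hands the job in; it is judged then, once.
The state is a dict: "t": time; "q": joint angles; "dq": joint speeds; "effort": joint torques, N m; "tool_pos": TCP position; "tool_rot": TCP orientation; "contact_force": force on the tool from outside, world axes, zero at the start; "wrist_torque": the same for the moment, N m; "opening": finger opening in m; "grip_force": force on a finger pad.
Only numpy, scipy, OpenCV 4.12 (cv2) and the standard library are available. Lean on these libraries where they do the work, as an engineer would, in place of code of your own. Each camera call takes 0.05 s, during which the arm holds its last target. There are 200 camera calls.

## Working session

There is one attempt and no reset: what is moved stays moved. The work goes in short steps, Python scripts to look and compute and a tool call to move; the robot and the scene stay as the last step left them, time stands still between calls to the robot, and variables do not carry over. Pictures are saved under pics/ and viewed, at most 15 in all, crops included, and the job is handed in when it is done.

Besides the shell and the picture viewer there is one more tool, called after ">>>" as name([rows], argument=value, ...), one row to a line, values as JSON. play_rows: Moves the arm, as the interface text tells. Shift numbers are shares of 0.05 m and turn numbers shares of 8 degrees, none past 1 either way. Its arguments: {"type":"object","properties":{"series":{"type":"array"},"force":{"type":"number"}},"required":["series"]}

```bash
mkdir -p pics; cat > h.py <<'E'
import numpy as np, cv2, pickle
from scipy.spatial.transform import Rotation as R
def grab(name):
    from station import ctrl, imaging
    o=ctrl.get_obs(); im=imaging.get_image(name)
    im=dict(im)
    if name=="wrist":
        T=np.eye(4);T[:3,:3]=R.from_rotvec(o["tool_rot"]).as_matrix();T[:3,3]=o["tool_pos"]
        im["c2w"]=T@np.array(im["hand_eye"])
    else: im["c2w"]=np.linalg.inv(np.array(im["extrinsics"]))
    return im
def K(im): return np.array([[im["fx"],0,im["cx"]],[0,im["fy"],im["cy"]],[0,0,1.]])
def ray(im,uv):
    p=cv2.undistortPoints(np.array(uv,float).reshape(-1,1,2),K(im),np.array(im["D"],float)).reshape(-1,2)
    d=np.c_[p,np.ones(len(p))]@im["c2w"][:3,:3].T
    return im["c2w"][:3,3],d
def onplane(im,uv,z):
    o,d=ray(im,uv); return o+d*((z-o[2])/d[:,2])[:,None]
def tri(a,ua,b,ub):
    o1,d1=ray(a,[ua]);o2,d2=ray(b,[ub]);d1=d1[0];d2=d2[0]
    s=np.linalg.lstsq(np.c_[d1,-d2],o2-o1,rcond=None)[0]
    p=o1+s[0]*d1;q=o2+s[1]*d2
    return (p+q)/2,np.linalg.norm(p-q)
def proj(im,P):
    w=np.linalg.inv(im["c2w"]);r=cv2.Rodrigues(w[:3,:3])[0]
    return cv2.projectPoints(np.array(P,float).reshape(-1,1,3),r,w[:3,3],K(im),np.array(im["D"],float))[0].reshape(-1,2)
E
python3 - <<'E'
from h import *
for n in("top","side"):
    im=grab(n);pickle.dump(im,open(n+"0.pkl","wb"));cv2.imwrite(f"pics/{n}0.png",cv2.resize(im["color"],(800,500),interpolation=cv2.INTER_AREA))
    print(n,im["c2w"].round(3).tolist(),im["fx"])
from station import ctrl
print(ctrl.get_obs())
E
```

```text
top [[0.029, -0.998, 0.053, 0.413], [-1.0, -0.029, -0.004, 0.023], [0.005, -0.053, -0.999, 1.536], [0.0, 0.0, 0.0, 1.0]] 512.6294151461384
side [[0.713, -0.419, 0.562, -0.136], [-0.701, -0.411, 0.583, -0.653], [-0.014, -0.81, -0.587, 0.808], [0.0, 0.0, 0.0, 1.0]] 376.9932642348769
{'t': 0.1, 'q': array([ 1.17899507e+00,  5.33207701e-02,  1.61416614e+00, -1.13278390e-05,
        1.47597435e+00, -1.19008886e-01]), 'dq': array([-0.00122553, -0.00269847, -0.00250384, -0.00151606, -0.00096313,
       -0.00065101]), 'effort': array([ 2.15802015e-04, -3.94904959e+01, -3.71363354e+01, -8.19450543e-05,
        3.98740885e-03, -6.39597431e-06]), 'tool_pos': array([0.16815553, 0.60130241, 0.19426181]), 'tool_rot': array([-4.27109295e-01, -3.11195703e+00,  2.84403074e-03]), 'contact_force': array([-0.0802372 ,  0.56800706,  0.20208389]), 'wrist_torque': array([ 0.00690161,  0.02332958, -0.00824555]), 'grip_force': 0.0, 'opening': 0.08522573722176018}
```

View pics/top0.png

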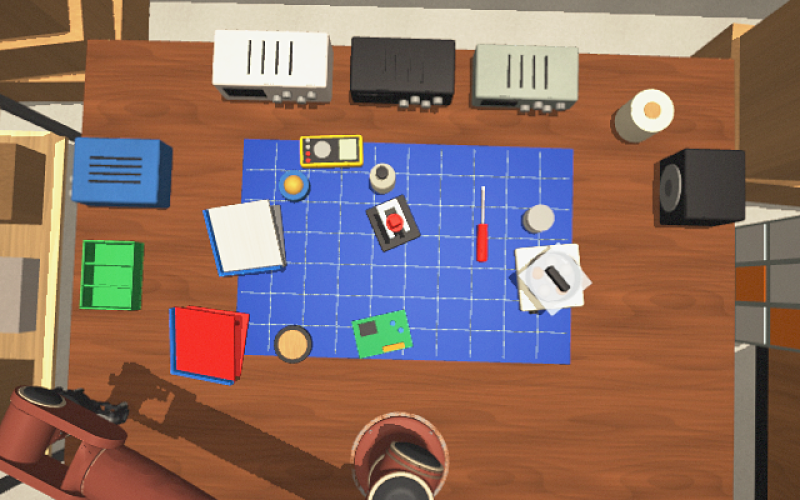

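View pics/side0.png

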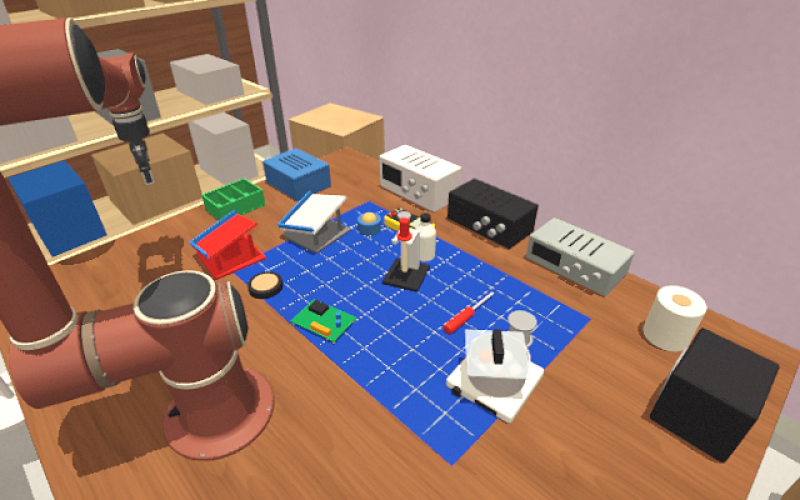

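Possible confusions (800x500 top view): the metal plate with blue stops at (245,237) is the rest, and the red one at (208,344) is a decoy. The red grip at (395,222) is the stirrer, and the red handle at (482,240) is the screwdriver. The black bar at (557,278) on the clear cover is the handle, and the black cap at (382,172) is the bottle. The side view agrees: rest (312,215), stirrer (405,230), pot (495,365).

```bash
cat > m.py <<'E'
from h import *
im=pickle.load(open("top0.pkl","rb"));c=im["color"];hsv=cv2.cvtColor(c,cv2.COLOR_BGR2HSV)
def comp(mask,uv,roi):
    x0,y0,x1,y1=[int(v*.8) for v in roi];m=np.zeros(mask.shape,np.uint8);m[y0:y1,x0:x1]=mask[y0:y1,x0:x1]*255
    cs,_=cv2.findContours(m,cv2.RETR_EXTERNAL,cv2.CHAIN_APPROX_NONE);return max(cs,key=cv2.contourArea)
H,S,V=cv2.split(hsv)
def rect(k,z,name):
    r=cv2.minAreaRect(k);b=cv2.boxPoints(r);P=onplane(im,b,z)
    e=P[1:,:2]-P[:-1,:2];print(name,"px",np.round(r[0],1),"ctr",P.mean(0).round(4),"sides",np.linalg.norm(e,axis=1).round(4)[:2],"yaws",np.degrees(np.arctan2(e[:2,1],e[:2,0])).round(1))
rect(comp((V<70),None,(535,255,580,300)),.125,"handle")
rect(comp((V>150)&(S<60),None,(505,235,600,320)),.025,"base")
rect(comp((V<60)&(S<90),None,(360,185,430,260)),.012,"foot")
rect(comp((S>150)&((H<8)|(H>172))&(V>120),None,(375,200,415,245)),.187,"grip")
k=comp((V>150)&(S<60),None,(195,190,300,285));ap=cv2.approxPolyDP(k,6,True)[:,0];print("plate",ap.tolist())
E
python3 m.py
python3 - <<'E'
from h import *
a=pickle.load(open("top0.pkl","rb"))["color"];b=pickle.load(open("side0.pkl","rb"))["color"]
A=cv2.resize(a[150:225,155:235],None,fx=5,fy=5);B=cv2.resize(b[145:205,215:285],None,fx=5,fy=5)
C=cv2.resize(a[190:255,405:475],None,fx=4,fy=4);D=cv2.resize(a[145:205,285:345],None,fx=4,fy=4)
o=np.zeros((600,800,3),np.uint8);o[:375,:400]=A;o[:300,410:760]=B;o[310:570,410:690]=C[:260,:280];o[376:600,:240]=D[:224]
cv2.imwrite("pics/crop0.png",o)
E
```

```text
handle px [443.7 223.8] ctr [ 0.4369 -0.3294  0.125 ] sides [0.0131 0.0624] yaws [ -55. -145.]
base px [442.6 220.5] ctr [ 0.4487 -0.351   0.025 ] sides [0.1719 0.1792] yaws [ -82.8 -173.6]
foot px [305.1 182.2] ctr [0.5508 0.0587 0.012 ] sides [0.0118 0.0762] yaws [ -65.  -155.1]
grip px [315. 178.] ctr [0.5469 0.0289 0.187 ] sides [0.0317 0.0371] yaws [ -88.3 -178.3]
plate [[214, 159], [166, 167], [179, 216], [226, 211]]
```

View pics/crop0.png

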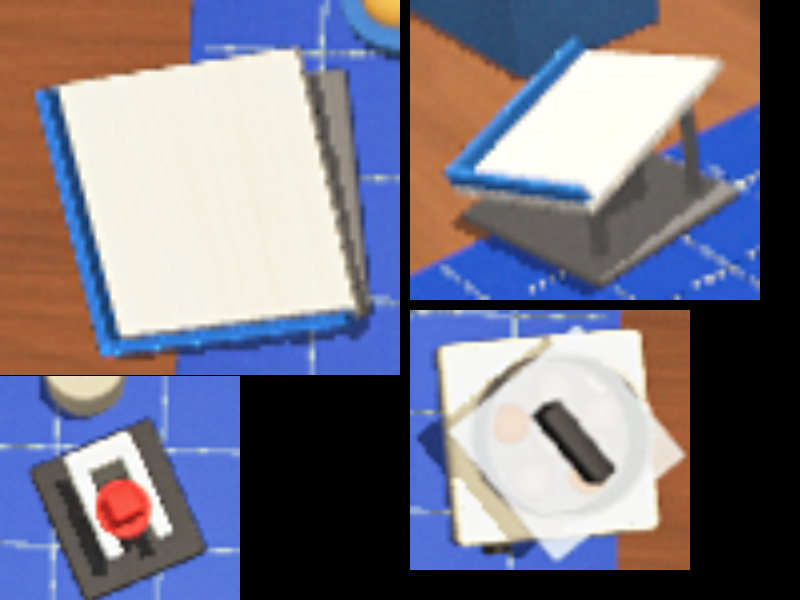

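The crop confirms the choices. The bright plate has blue stops along its image-left and image-bottom edges, so the low corner is bottom-left. The fork opens towards image bottom-right. The cover's black handle is at (443.7,223.8) original px.

```bash
cat >> h.py <<'E'
def cur():
    from station import ctrl
    o=ctrl.get_obs(); return np.array(o["tool_pos"]),R.from_rotvec(o["tool_rot"])
def Rdown(yaw,n=(0,0,1)):
    "tool z = -n, tool y (closing line) horizontal heading near yaw (rad)"
    z=-np.array(n,float);z/=np.linalg.norm(z);y=np.array([np.cos(yaw),np.sin(yaw),0]);y-=z*(y@z);y/=np.linalg.norm(y)
    return R.from_matrix(np.c_[np.cross(y,z),y,z])
def plan(p1,r1=None,N=None,start=None,smax=.7,amax=.7):
    p,r=start or cur(); r1=r1 or r
    d=(r.inv()*r1).as_rotvec(); dp=np.array(p1)-p
    n=N or max(1,int(np.ceil(max(np.linalg.norm(dp)/.05/smax,np.linalg.norm(d)/np.radians(8)/amax))))
    rows=[]
    for i in range(n):
        s=r.inv().apply(dp/n)/.05; rows.append([s.round(2).tolist(),(d/n/np.radians(8)).round(2).tolist()]); r=r*R.from_rotvec(d/n)
    for x in rows: print(x)
    return np.array(p1),r1
E
python3 - <<'E'
from h import *
a=pickle.load(open("top0.pkl","rb"));b=pickle.load(open("side0.pkl","rb"))
ta=dict(TL=(167,167),TR=(215,159.6),BR=(226,212.4),BL=(179,217.6));sb=dict(TL=(251,155),TR=(277,157.4),BR=(251,186),BL=(228,179))
P={k:tri(a,ta[k],b,sb[k]) for k in ta}
for k in P: print(k,P[k][0].round(4),round(P[k][1],4))
from station import imaging
w=imaging.get_image("wrist");print(np.array(w["hand_eye"]).round(3).tolist(),w["fx"])
p,r=cur();print(r.as_matrix().round(2).tolist())
plan([0.45,0.22,0.34])
E
```

```text
TL [0.5787 0.4516 0.0791] 0.0048
TR [0.5976 0.3083 0.118 ] 0.0015
BR [0.4527 0.2795 0.0759] 0.0013
BL [0.4387 0.4171 0.0484] 0.012
[[0.001, -0.952, -0.307, 0.079], [1.0, 0.001, 0.001, -0.0], [-0.001, -0.307, 0.952, -0.178], [0.0, 0.0, 0.0, 1.0]] 281.3390800679205
[[-0.96, 0.27, -0.0], [0.27, 0.96, -0.0], [0.0, -0.0, -1.0]]
[[-0.5, -0.39, -0.19], [0.0, 0.0, 0.0]]
[[-0.5, -0.39, -0.19], [0.0, 0.0, 0.0]]
[[-0.5, -0.39, -0.19], [0.0, 0.0, 0.0]]
[[-0.5, -0.39, -0.19], [0.0, 0.0, 0.0]]
[[-0.5, -0.39, -0.19], [0.0, 0.0, 0.0]]
[[-0.5, -0.39, -0.19], [0.0, 0.0, 0.0]]
[[-0.5, -0.39, -0.19], [0.0, 0.0, 0.0]]
[[-0.5, -0.39, -0.19], [0.0, 0.0, 0.0]]
[[-0.5, -0.39, -0.19], [0.0, 0.0, 0.0]]
[[-0.5, -0.39, -0.19], [0.0, 0.0, 0.0]]
[[-0.5, -0.39, -0.19], [0.0, 0.0, 0.0]]
[[-0.5, -0.39, -0.19], [0.0, 0.0, 0.0]]
[[-0.5, -0.39, -0.19], [0.0, 0.0, 0.0]]
[[-0.5, -0.39, -0.19], [0.0, 0.0, 0.0]]
[[-0.5, -0.39, -0.19], [0.0, 0.0, 0.0]]
```

>>> play_rows([
  [1,[0,0,-0.7],[0,0,0]],
  [1,[0,0,-0.7],[0,0,0]],
  [1,[-0.5,-0.25,-0.7],[0,0,0]],
  [1,[-0.6,-0.3,0],[0,0,0]],
  [1,[-0.6,-0.3,0],[0,0,0]],
  [1,[-0.6,-0.3,0],[0,0,0]],
  [1,[-0.6,-0.3,0],[0,0,0]],
  [1,[-0.6,-0.3,0],[0,0,0]],
])

```text
t: 1.15
tool_pos: [0.3139, 0.4695, 0.3]
tool_rot: [-0.427, -3.112, 0.001]
contact_force: [0.1, -0.1, -0.1]
opening: 0.0852
grip_force: 0.0
```

>>> play_rows([
  [1,[-0.6,-0.3,0],[0,0,0]],
  [1,[-0.6,-0.3,0],[0,0,0]],
  [1,[-0.6,-0.3,0],[0,0,0]],
  [1,[-0.6,-0.3,0],[0,0,0]],
  [1,[-0.6,-0.3,0],[0,0,0]],
  [1,[-0.6,-0.3,0],[0,0,0]],
  [1,[-0.2,0,0],[0,0,0]],
  [1,[0,0,0],[0,0,0]],
])

```text
t: 2.15
tool_pos: [0.4721, 0.3327, 0.3]
tool_rot: [-0.428, -3.111, 0.0]
contact_force: [0.5, -0.4, -0.2]
opening: 0.0853
grip_force: 0.0
```

```bash
python3 - <<'E'
from h import *
print(cur()[0]); w=grab("wrist");pickle.dump(w,open("w1.pkl","wb"))
cv2.imwrite("pics/w1.png",w["color"])
E
```

```text
[0.47207977 0.33271942 0.29997904]
```

View pics/w1.png

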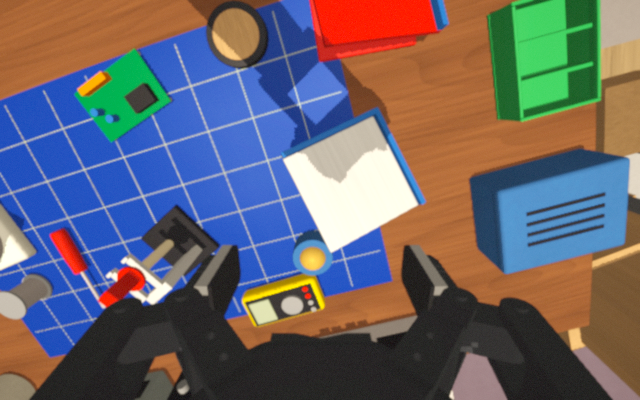

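The wrist view shows the plate with corners near (283,157) BR, (377,118) low, (418,204) TL and (333,252) high. I'll triangulate these against the top view.

```bash
python3 - <<'E'
from h import *
a=pickle.load(open("top0.pkl","rb"));w=pickle.load(open("w1.pkl","rb"))
ta=dict(TL=(167,167),TR=(215,159.6),BR=(226,212.4),BL=(179,217.6));z=dict(TL=.08,TR=.12,BR=.08,BL=.04)
# wrist: plate quad (not blue, not wood)
hsv=cv2.cvtColor(w["color"],cv2.COLOR_BGR2HSV);m=((hsv[...,1]<60)&(hsv[...,2]>110)).astype(np.uint8)*255
m[:100]=0;m[265:]=0;m[:,:270]=0;m[:,440:]=0
m=cv2.morphologyEx(m,cv2.MORPH_OPEN,np.ones((3,3)))
k=max(cv2.findContours(m,0,1)[0],key=cv2.contourArea);q=cv2.approxPolyDP(cv2.convexHull(k),5,True)[:,0].astype(float);print(q.tolist())
names=dict(BR=(283,157),BL=(377,118),TL=(418,204),TR=(333,252))
for n,g in names.items():
    u=q[np.argmin(np.linalg.norm(q-g,axis=1))]
    print(n,u,"tri",*[np.round(v,4) for v in tri(a,ta[n],w,u)],"top",onplane(a,[ta[n]],z[n])[0].round(4),"wr",onplane(w,[u],z[n])[0].round(4))
E
```

```text
[[373.0, 116.0], [417.0, 205.0], [330.0, 252.0], [283.0, 158.0]]
BR [283. 158.] tri [0.4535 0.2806 0.0745] 0.0028 top [0.4521 0.2791 0.08  ] wr [0.454 0.282 0.08 ]
BL [373. 116.] tri [0.435  0.4258 0.0321] 0.0025 top [0.4339 0.4228 0.04  ] wr [0.4353 0.4252 0.04  ]
TL [417. 205.] tri [0.5769 0.4541 0.0794] 0.0022 top [0.5767 0.4528 0.08  ] wr [0.5769 0.4551 0.08  ]
TR [330. 252.] tri [0.5982 0.3105 0.1148] 0.0027 top [0.5967 0.3084 0.12  ] wr [0.5963 0.3122 0.12  ]
```

>>> play_rows([
  [1,[0,0,0],[0,0,1]],
  [1,[0,0,0],[0,0,1]],
  [1,[0,0,0],[0,0,1]],
  [1,[0,0,0],[0,0,1]],
  [1,[0,0,0],[0,0,1]],
  [1,[0,0,0],[0,0,1]],
  [1,[0,0,0],[0,0,1]],
  [1,[0,0,0],[0,0,1]],
])

```text
t: 3.2
tool_pos: [0.471, 0.3337, 0.3005]
tool_rot: [-2.015, -2.41, -0.0]
contact_force: [-0.1, 0.3, -0.1]
opening: 0.0855
grip_force: 0.0
```

>>> play_rows([
  [1,[0,0,0],[0,0,1]],
  [1,[0,0,0],[0,0,1]],
  [1,[0,0,0],[0,0,1]],
  [1,[0,0,0],[0,0,1]],
  [1,[0,0,0],[0,0,1]],
  [1,[0,0,0],[0,0,1]],
  [1,[0,0,0],[0,0,1]],
  [1,[0,0,0],[0,0,1]],
])

```text
t: 4.2
tool_pos: [0.471, 0.3337, 0.3005]
tool_rot: [-2.986, -0.976, 0.0]
contact_force: [-0.1, 0.5, -0.5]
opening: 0.0855
grip_force: 0.0
```

>>> play_rows([
  [1,[-0.3,0.4,0],[0,0,0.2]],
  [1,[-0.6,0.75,0],[0,0,0]],
  [1,[-0.6,0.75,0],[0,0,0]],
  [1,[-0.6,0.75,0],[0,0,0]],
  [1,[-0.6,0.75,0],[0,0,0]],
  [1,[-0.6,0.75,0],[0,0,0]],
  [1,[-0.6,0.75,0],[0,0,0]],
  [1,[-0.6,0.75,0],[0,0,0]],
])

```text
t: 5.2
tool_pos: [0.4486, -0.028, 0.3006]
tool_rot: [2.997, 0.942, 0.001]
contact_force: [0.3, 0.2, 0.6]
opening: 0.0853
grip_force: 0.0
```

>>> play_rows([
  [1,[-0.6,0.75,0],[0,0,0]],
  [1,[-0.6,0.75,0],[0,0,0]],
  [1,[-0.6,0.75,0],[0,0,0]],
  [1,[-0.6,0.75,0],[0,0,0]],
  [1,[-0.6,0.75,0],[0,0,0]],
  [1,[-0.6,0.75,0],[0,0,0]],
  [1,[-0.3,0.4,0],[0,0,0]],
  [1,[0,0,0],[0,0,0]],
])

```text
t: 6.2
tool_pos: [0.4288, -0.3403, 0.3]
tool_rot: [-2.997, -0.937, 0.0]
contact_force: [0.5, -0.5, 0.1]
opening: 0.0852
grip_force: 0.0
```

```bash
python3 - <<'E'
from h import *
p,r=cur();print(p,r.as_matrix()[:,1].round(3)); w=grab("wrist");pickle.dump(w,open("w2.pkl","wb"))
print(proj(w,[[.437,-.329,.125]]))
cv2.imwrite("pics/w2.png",w["color"])
E
```

```text
[ 0.42876178 -0.34033005  0.30003542] [ 0.57  -0.822 -0.001]
[[317.37307657 155.87423377]]
```

View pics/w2.png

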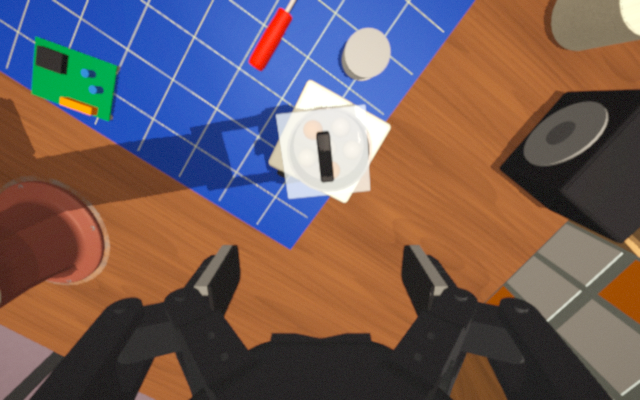

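The handle blob runs about (317-331, 131-182) in the wrist view. I'll measure it and the base.

```bash
python3 - <<'E'
from h import *
a=pickle.load(open("top0.pkl","rb"));w=pickle.load(open("w2.pkl","rb"));s=pickle.load(open("side0.pkl","rb"))
def blob(im,x0,y0,x1,y1,thr):
    m=np.zeros(im["color"].shape[:2],np.uint8);m[y0:y1,x0:x1]=(im["color"].max(2)[y0:y1,x0:x1]<thr)*255
    k=max(cv2.findContours(m,0,1)[0],key=cv2.contourArea);return cv2.minAreaRect(k),k
for n,im,b in(("w",w,(305,120,345,195)),("top",a,(428,205,465,242)),):
    for t in(60,90,120):
        r,k=blob(im,*b,t);q=cv2.boxPoints(r);P=onplane(im,q,.125);e=np.diff(P,axis=0)
        print(n,t,np.round(r[0],1),P.mean(0).round(4),np.linalg.norm(e,axis=1).round(4)[:2],np.degrees(np.arctan2(e[:2,1],e[:2,0])).round(1))
ra=blob(a,428,205,465,242,90)[0][0];rw=blob(w,305,120,345,195,90)[0][0]
print("tri",tri(a,ra,w,rw))
# base corners in wrist
print("base corners w",onplane(w,[(310,80),(391,126),(346,203)],.025).round(4).tolist())
C=(190,405);
print("base corners top",onplane(a,[((440-410)/4+405,(335-310)/4+190),((640-410)/4+405,(330-310)/4+190),((658-410)/4+405,(527-310)/4+190),((457-410)/4+405,(545-310)/4+190)],.025).round(4).tolist())
print("lid corners w",onplane(w,[(276,107),(366,104),(371,190),(284,199)],.091).round(4).tolist())
E
```

```text
w 60 [325.1 162.4] [ 0.4355 -0.342   0.125 ] [0.0137 0.0358] [ -50.4 -139.9]
w 90 [324.6 156.1] [ 0.4414 -0.3372  0.125 ] [0.0146 0.062 ] [ -49.  -138.3]
w 120 [324.5 156.3] [ 0.4412 -0.3373  0.125 ] [0.0155 0.0632] [ -49.8 -139.2]
top 60 [443.2 223.8] [ 0.437 -0.328  0.125] [0.0129 0.0608] [ -57.2 -147.3]
top 90 [445.5 222.8] [ 0.4398 -0.3342  0.125 ] [0.0196 0.0636] [ -49.4 -139.4]
top 120 [445.4 223. ] [ 0.4393 -0.334   0.125 ] [0.021  0.0647] [ -48.9 -138.8]
tri (array([ 0.43994475, -0.33831527,  0.10955351]), np.float64(0.00045273089869182163))
base corners w [[0.5099, -0.2637, 0.025], [0.5268, -0.4067, 0.025], [0.3822, -0.4249, 0.025]]
base corners top [[0.5174, -0.2603, 0.025], [0.5255, -0.4089, 0.025], [0.3804, -0.4243, 0.025], [0.363, -0.2759, 0.025]]
lid corners w [[0.4541, -0.2502, 0.091], [0.525, -0.3456, 0.091], [0.435, -0.4239, 0.091], [0.3517, -0.3282, 0.091]]
```

>>> play_rows([
  [0.7,[0.24,0.08,0],[0,0,-0.72]],
  [0.7,[0,0,0.6],[0,0,0]],
  [0.7,[0,0,0.7],[0,0,0]],
  [0.7,[0,0,0.7],[0,0,0]],
  [0.7,[0,0,0.7],[0,0,0]],
  [0.7,[0,0,0.6],[0,0,0]],
  [0.7,[0,0,0.5],[0,0,0]],
  [0.7,[0,0,0.28],[0,0,0]],
])

```text
t: 7.25
tool_pos: [0.4408, -0.3345, 0.0952]
tool_rot: [-2.944, -1.091, 0.001]
contact_force: [0.7, 0.2, 0.3]
opening: 0.06
grip_force: 0.0
```

>>> play_rows([
  [0,[0,0,0],[0,0,0]],
  [0,[0,0,0],[0,0,0]],
  [0,[0,0,0],[0,0,0]],
  [0,[0,0,0],[0,0,0]],
  [0,[0,0,0],[0,0,0]],
  [0,[0,0,0],[0,0,0]],
], force=50)

```text
t: 8.0
tool_pos: [0.4407, -0.3368, 0.0965]
tool_rot: [2.947, 1.088, 0.0]
contact_force: [0.4, 0.8, 0.4]
opening: -0.0
grip_force: 0.0
```

```bash
python3 - <<'E'
from h import *
w=grab("wrist");s=grab("side");t=grab("top")
o=np.zeros((600,800,3),np.uint8)
o[:300,:480]=cv2.resize(w["color"],(480,300))
o[:,480:]=cv2.resize(s["color"][230:350,350:414+0],None,fx=5,fy=5)[:600,:320]
o[300:,:480]=cv2.resize(t["color"][180:255,395:515],(480,300))
cv2.imwrite("pics/c3.png",o)
E
```

```text
(no output)
```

View pics/c3.png

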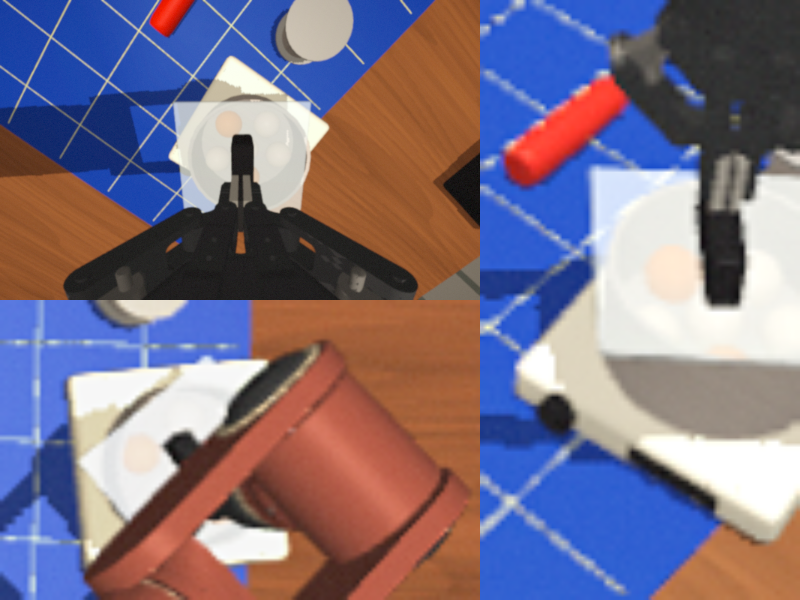

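The view shows the fingers shut, apparently over or behind the handle; the lid and handle are undisturbed. I'll check this by projection.

```bash
python3 - <<'E'
from h import *
s=pickle.load(open("side0.pkl","rb"));t=pickle.load(open("top0.pkl","rb"));w=pickle.load(open("w2.pkl","rb"))
u=np.array([np.cos(np.radians(40.5)),np.sin(np.radians(40.5)),0])
c=np.array([.441,-.337,0])
for z in(.085,.091,.125):
    print(z,[proj(s,[c+k*u+[0,0,z]])[0].round(1).tolist() for k in(-.032,0,.032)], "wrist",[proj(w,[c+k*u+[0,0,z]])[0].round(1).tolist() for k in(-.032,0,.032)])
print("tcp side",proj(s,[[.4407,-.3368,.0965]]))
m=np.zeros((400,640),np.uint8);m[255:300,385:410]=(s["color"][255:300,385:410].max(2)<90)*255
k=max(cv2.findContours(m,0,1)[0],key=cv2.contourArea);print("handle side bbox",cv2.boundingRect(k))
from station import ctrl
o=ctrl.get_obs();print(o["opening"],o["grip_force"],o["contact_force"],o["tool_pos"])
n=grab("wrist");print("tcp in wrist",proj(n,[[.4407,-.3368,.0965],[.4407,-.3368,.125]]), [proj(n,[c+k*u+[0,0,.125]])[0].round(1).tolist() for k in(-.032,0,.032)])
E
```

```text
0.085 [[396.9, 292.8], [395.9, 282.7], [394.8, 273.1]] wrist [[326.2, 173.7], [324.0, 151.6], [321.8, 128.5]]
0.091 [[397.2, 291.2], [396.1, 281.1], [395.1, 271.5]] wrist [[326.2, 174.7], [324.1, 152.3], [321.8, 128.9]]
0.125 [[398.9, 281.7], [397.7, 271.6], [396.6, 262.0]] wrist [[326.7, 181.1], [324.4, 156.9], [321.9, 131.4]]
tcp side [[396.24658771 279.59044743]]
handle side bbox (393, 264, 10, 27)
-0.00024284317409187047 0.0 [ 0.93558852 -0.05594267 -0.39393694] [ 0.44065279 -0.3366991   0.0963634 ]
tcp in wrist [[321.27860675 221.22714425]
 [321.38315166 240.60013977]] [[321.8, 286.1], [322.0, 240.5], [322.1, 188.8]]
```

```bash
python3 - <<'E'
from h import *
w=grab("wrist");s=grab("side")
o=np.zeros((600,800,3),np.uint8)
A=cv2.resize(w["color"][160:300,270:370],None,fx=4.2,fy=4.2);o[:A.shape[0],:420]=A[:, :420]
B=cv2.resize(s["color"][240:300,370:408+10],None,fx=8,fy=8);o[:480,420:420+380]=B[:480,:380]
cv2.imwrite("pics/c4.png",o)
E
```

```text
(no output)
```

View pics/c4.png

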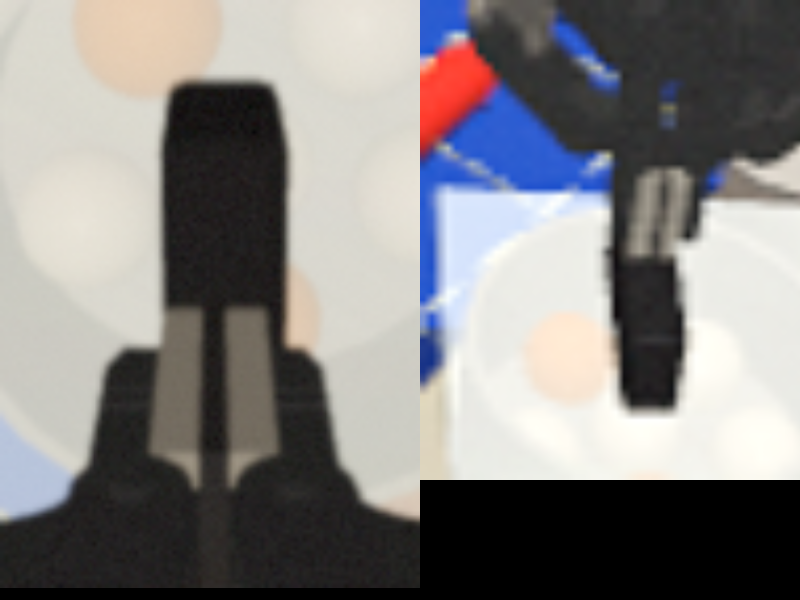

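The fingers are shut above the handle top, not beside it, so the real fingertips stand higher than the reported TCP suggests. I'll check against the open-finger picture.

```bash
python3 - <<'E'
from h import *
w=pickle.load(open("w2.pkl","rb"));he=np.array(w["hand_eye"]);w["c2w"]=he
for z in(0,-.013,-.03,-.045,-.06): print(z,"open",proj(w,[[.011,.0425,z],[.011,-.0425,z]]).round(0).tolist(),"shut",proj(w,[[.011,.0,z],[.011,.011,z]]).round(0).tolist())
from station import ctrl
o=ctrl.get_obs();print({k:np.round(v,4) for k,v in o.items()})
E
```

```text
0 open [[384.0, 206.0], [258.0, 206.0]] shut [[321.0, 206.0], [337.0, 206.0]]
-0.013 open [[388.0, 213.0], [254.0, 213.0]] shut [[321.0, 213.0], [338.0, 213.0]]
-0.03 open [[395.0, 224.0], [247.0, 224.0]] shut [[321.0, 224.0], [340.0, 224.0]]
-0.045 open [[402.0, 236.0], [240.0, 236.0]] shut [[321.0, 236.0], [342.0, 236.0]]
-0.06 open [[411.0, 250.0], [232.0, 250.0]] shut [[321.0, 251.0], [344.0, 251.0]]
{'t': np.float64(8.3), 'q': array([-0.7866, -0.0324,  1.8687, -0.    ,  1.3053,  0.0769]), 'dq': array([ 0.0001, -0.0015,  0.001 ,  0.0005, -0.0009,  0.0006]), 'effort': array([-4.60000e-03, -3.34841e+01, -3.48991e+01, -3.00000e-04,
        7.00000e-04,  0.00000e+00]), 'tool_pos': array([ 0.4407, -0.3367,  0.0964]), 'tool_rot': array([-2.9471e+00, -1.0881e+00,  1.0000e-04]), 'contact_force': array([ 0.8397,  0.8882, -0.2828]), 'wrist_torque': array([-0.0504,  0.0054,  0.005 ]), 'grip_force': np.float64(0.0), 'opening': np.float64(0.0001)}
```

The projected rows show the true fingertips about 40 mm behind the reported TCP: the shut tip is at row 233, which matches tool z ≈ -0.041. I'll allow for that, open, go 36 mm lower and grip again.

>>> play_rows([
  [0.65,[0,0,0],[0,0,0]],
  [0.65,[0,0,0],[0,0,0]],
  [0.65,[0,0,0],[0,0,0]],
  [0.65,[0,0,0],[0,0,0]],
  [0.65,[0,0,0.25],[0,0,0]],
  [0.65,[0,0,0.25],[0,0,0]],
  [0.65,[0,0,0.2],[0,0,0]],
  [0.65,[0,0,0],[0,0,0]],
])

```text
t: 9.3
tool_pos: [0.4398, -0.3358, 0.0596]
tool_rot: [-2.944, -1.087, 0.002]
contact_force: [0.1, -0.1, -0.1]
opening: 0.0552
grip_force: 0.0
```

>>> play_rows([
  [0,[0,0,0],[0,0,0]],
  [0,[0,0,0],[0,0,0]],
  [0,[0,0,0],[0,0,0]],
  [0,[0,0,0],[0,0,0]],
  [0,[0,0,0],[0,0,0]],
], force=50)

```text
t: 9.93
tool_pos: [0.4412, -0.3372, 0.0622]
tool_rot: [2.946, 1.088, 0.001]
contact_force: [0.4, -0.3, 3.5]
opening: 0.0172
grip_force: 50.3
```

Gripped, with opening 17.2 mm at 50 N. Next I'll lift and work out the transport.

```bash
cat >> h.py <<'E'
X=np.array([.019,-.1436,.04]);X/=np.linalg.norm(X);Y=np.array([.1429,.0299,.04]);Y-=X*(X@Y);Y/=np.linalg.norm(Y);N=np.cross(X,Y)
PC=np.array([.5152,.3672,.08]);RT=R.from_matrix(np.c_[np.cross(X,-N),X,-N])
def rest(lx,ly,lz): # reported TCP for lid at plate-local
    return PC+X*lx+Y*ly+N*(lz-.0228)
E
python3 - <<'E'
from h import *
print(N,np.degrees(np.arccos(N[2])))
p,r=cur(); s=(p+[0,0,.16],r)
s=plan(s[0],RT,start=s,N=6)
print("travel");s=plan(rest(-.009,-.009,.06),RT,start=s,N=18)
print(rest(-.009,-.009,.06),"down");plan(rest(-.009,-.009,.003),RT,start=s,N=1)
E
```

```text
[-0.3050875   0.2178694   0.92706771] 22.017757137348468
[[0.0, 0.0, 0.0], [-0.4, 0.23, 0.63]]
[[0.0, 0.0, 0.0], [-0.4, 0.23, 0.63]]
[[0.0, 0.0, 0.0], [-0.4, 0.23, 0.63]]
[[0.0, 0.0, 0.0], [-0.4, 0.23, 0.63]]
[[0.0, 0.0, 0.0], [-0.4, 0.23, 0.63]]
[[0.0, 0.0, 0.0], [-0.4, 0.23, 0.63]]
travel
[[0.18, -0.79, -0.04], [0.0, 0.0, 0.0]]
[[0.18, -0.79, -0.04], [0.0, 0.0, 0.0]]
[[0.18, -0.79, -0.04], [0.0, 0.0, 0.0]]
[[0.18, -0.79, -0.04], [0.0, 0.0, 0.0]]
[[0.18, -0.79, -0.04], [0.0, 0.0, 0.0]]
[[0.18, -0.79, -0.04], [0.0, 0.0, 0.0]]
[[0.18, -0.79, -0.04], [0.0, 0.0, 0.0]]
[[0.18, -0.79, -0.04], [0.0, 0.0, 0.0]]
[[0.18, -0.79, -0.04], [0.0, 0.0, 0.0]]
[[0.18, -0.79, -0.04], [0.0, 0.0, 0.0]]
[[0.18, -0.79, -0.04], [0.0, 0.0, 0.0]]
[[0.18, -0.79, -0.04], [0.0, 0.0, 0.0]]
[[0.18, -0.79, -0.04], [0.0, 0.0, 0.0]]
[[0.18, -0.79, -0.04], [0.0, 0.0, 0.0]]
[[0.18, -0.79, -0.04], [0.0, 0.0, 0.0]]
[[0.18, -0.79, -0.04], [0.0, 0.0, 0.0]]
[[0.18, -0.79, -0.04], [0.0, 0.0, 0.0]]
[[0.18, -0.79, -0.04], [0.0, 0.0, 0.0]]
[0.49421777 0.38211927 0.10971534] down
[[0.0, -0.0, 1.14], [0.0, 0.0, 0.0]]
```

>>> play_rows([
  [0,[0,0,-0.1],[0,0,0]],
  [0,[0,0,-0.3],[0,0,0]],
  [0,[0,0,-0.5],[0,0,0]],
  [0,[0,0,-0.6],[0,0,0]],
  [0,[0,0,-0.6],[0,0,0]],
  [0,[0,0,-0.6],[0,0,0]],
  [0,[0,0,-0.5],[0,0,0]],
  [0,[0,0,0],[0,0,0]],
])

```text
t: 10.92
tool_pos: [0.4417, -0.3377, 0.2247]
tool_rot: [2.942, 1.086, 0.003]
contact_force: [0.2, 0.7, -2.2]
opening: 0.0171
grip_force: 49.7
```

>>> play_rows([
  [0,[0,0,-0.4],[-0.4,0.23,0.63]],
  [0,[0,0,0],[-0.4,0.23,0.63]],
  [0,[0,0,0],[-0.4,0.23,0.63]],
  [0,[0,0,0],[-0.4,0.23,0.63]],
  [0,[0,0,0],[-0.4,0.23,0.63]],
  [0,[0,0,0],[-0.4,0.23,0.63]],
  [0,[0,0,0],[0,0,0]],
])

```text
t: 11.8
tool_pos: [0.4395, -0.3353, 0.239]
tool_rot: [2.859, 0.249, 0.422]
contact_force: [-0.5, 0.1, -1.4]
opening: 0.0174
grip_force: 49.7
```

```bash
python3 - <<'E'
from h import *
p,r=cur();T=rest(-.009,-.009,.06);print(p,(r.inv()*RT).as_rotvec())
s=(p,RT);M=np.array([T[0],T[1],p[2]]);d=RT.inv().apply(M-p)/.05;print("total",d,"per row/18",d/18)
d=RT.inv().apply(T-M)/.05;print("lower",d, d/4)
E
```

```text
[ 0.43951293 -0.3353489   0.23895386] [-0.00780909  0.00077373  0.00374517]
total [  3.8799718  -13.57383837  -2.79249195] per row/18 [ 0.21555399 -0.75410213 -0.15513844]
lower [-0.68236195 -0.68802012  2.39625713] [-0.17059049 -0.17200503  0.59906428]
```

>>> play_rows([
  [0,[0.1,-0.37,-0.08],[-0.05,0,0.03]],
  [0,[0.22,-0.75,-0.15],[0,0,0]],
  [0,[0.22,-0.75,-0.15],[0,0,0]],
  [0,[0.22,-0.75,-0.15],[0,0,0]],
  [0,[0.22,-0.75,-0.15],[0,0,0]],
  [0,[0.22,-0.75,-0.15],[0,0,0]],
  [0,[0.22,-0.75,-0.15],[0,0,0]],
  [0,[0.22,-0.75,-0.15],[0,0,0]],
])

```text
t: 12.8
tool_pos: [0.4655, -0.0383, 0.2398]
tool_rot: [2.85, 0.242, 0.424]
contact_force: [-0.4, -1.1, -1.1]
opening: 0.0172
grip_force: 49.7
```

>>> play_rows([
  [0,[0.22,-0.75,-0.15],[0,0,0]],
  [0,[0.22,-0.75,-0.15],[0,0,0]],
  [0,[0.22,-0.75,-0.15],[0,0,0]],
  [0,[0.22,-0.75,-0.15],[0,0,0]],
  [0,[0.22,-0.75,-0.15],[0,0,0]],
  [0,[0.22,-0.75,-0.15],[0,0,0]],
  [0,[0.22,-0.75,-0.15],[0,0,0]],
  [0,[0.22,-0.75,-0.15],[0,0,0]],
])

```text
t: 13.8
tool_pos: [0.493, 0.2791, 0.2379]
tool_rot: [2.849, 0.243, 0.423]
contact_force: [0.7, -0.8, -2.3]
opening: 0.0171
grip_force: 49.7
```

>>> play_rows([
  [0,[0.22,-0.75,-0.15],[0,0,0]],
  [0,[0.22,-0.75,-0.15],[0,0,0]],
  [0,[0.1,-0.37,-0.08],[0,0,0]],
  [0,[0,0,0],[0,0,0]],
  [0,[0,0,0],[0,0,0]],
])

```text
t: 14.42
tool_pos: [0.5011, 0.3754, 0.2383]
tool_rot: [2.849, 0.239, 0.425]
contact_force: [-1.0, 0.8, 0.2]
opening: 0.0175
grip_force: 49.7
```

```bash
python3 - <<'E'
from h import *
p,r=cur();print(p,(r.inv()*RT).as_rotvec(),RT.inv().apply(rest(-.009,-.009,.06)-p)/.05)
E
```

```text
[0.50105177 0.3754031  0.23829062] [ 0.00340513 -0.00048084 -0.00145126] [-0.78121845 -0.83012943  2.31299548]
```

>>> play_rows([
  [0,[-0.2,-0.2,0.58],[0,0,0]],
  [0,[-0.2,-0.2,0.58],[0,0,0]],
  [0,[-0.19,-0.21,0.58],[0,0,0]],
  [0,[-0.19,-0.22,0.57],[0,0,0]],
  [0,[0,0,0.3],[0,0,0]],
  [0,[0,0,0.3],[0,0,0]],
  [0,[0,0,0.3],[0,0,0]],
  [0,[0,0,0],[0,0,0]],
])

```text
t: 15.42
tool_pos: [0.5083, 0.3721, 0.0674]
tool_rot: [2.849, 0.239, 0.424]
contact_force: [-0.1, 0.0, -1.4]
opening: 0.0173
grip_force: 49.7
```

```bash
python3 - <<'E'
from h import *
p,r=cur();print(p,(r.inv()*RT).as_rotvec(),RT.inv().apply(rest(-.009,-.009,.0)-p)/.05)
E
```

```text
[0.50828873 0.37206819 0.06744927] [ 0.00343241  0.00028936 -0.00175068] [-0.00258314 -0.00266728  0.2866759 ]
```

14 mm above the plate by my estimate. I'll go down in small steps and watch the force.

>>> play_rows([
  [0,[0,0,0.1],[0.02,0,0]],
  [0,[0,0,0.08],[0,0,0]],
  [0,[0,0,0.04],[0,0,0]],
  [0,[0,0,0],[0,0,0]],
])

```text
t: 15.92
tool_pos: [0.5116, 0.3706, 0.0581]
tool_rot: [2.852, 0.241, 0.426]
contact_force: [0.3, -0.5, -1.2]
opening: 0.0176
grip_force: 49.7
```

>>> play_rows([
  [0,[0,0,0.03],[0,0,0]],
  [0,[0,0,0],[0,0,0]],
])

```text
t: 16.18
tool_pos: [0.5121, 0.3703, 0.0568]
tool_rot: [2.852, 0.241, 0.426]
contact_force: [-0.9, 1.0, -1.4]
opening: 0.0172
grip_force: 49.7
```

>>> play_rows([
  [0,[0,0,0.03],[0,0,0]],
  [0,[0,0,0.02],[0,0,0]],
  [0,[0,0,0],[0,0,0]],
])

```text
t: 16.55
tool_pos: [0.5129, 0.3697, 0.0545]
tool_rot: [2.852, 0.241, 0.426]
contact_force: [-0.4, -0.3, -2.0]
opening: 0.0172
grip_force: 49.7
```

>>> play_rows([
  [0,[0,0,0.02],[0,0,0]],
  [0,[0,0,0.02],[0,0,0]],
  [0,[0,0,0],[0,0,0]],
])

```text
t: 16.92
tool_pos: [0.5139, 0.37, 0.0542]
tool_rot: [2.853, 0.24, 0.428]
contact_force: [-4.7, 0.6, 6.0]
opening: 0.0171
grip_force: 50.8
```

>>> play_rows([
  [0,[0,0,-0.02],[0,0,0]],
  [0.5,[0,0,0],[0,0,0]],
  [0.5,[0,0,0],[0,0,0]],
  [0.5,[0,0,0],[0,0,0]],
  [0.5,[0,0,0],[0,0,0]],
  [0.5,[0,0,0],[0,0,0]],
])

```text
t: 17.68
tool_pos: [0.5132, 0.3695, 0.0536]
tool_rot: [2.853, 0.241, 0.426]
contact_force: [0.1, 1.0, 0.1]
opening: 0.0427
grip_force: 0.0
```

>>> play_rows([
  [0.5,[0,0,-0.3],[0,0,0]],
  [0.5,[0,0,-0.6],[0,0,0]],
  [0.5,[0,0,-0.6],[0,0,0]],
  [0.5,[0,0,-0.7],[0,0,0]],
  [0.5,[0,0,-0.7],[0,0,0]],
  [0.5,[0,0,-0.7],[0,0,0]],
  [0.5,[0,0,0],[0,0,0]],
])

```text
t: 18.55
tool_pos: [0.4589, 0.4109, 0.2258]
tool_rot: [2.857, 0.241, 0.437]
contact_force: [0.2, -0.8, 0.4]
opening: 0.0425
grip_force: 0.0
```

```bash
python3 - <<'E'
from h import *
print(cur()[0])
t=grab("top");w=grab("wrist");s=grab("side");pickle.dump((t,w,s),open("p5.pkl","wb"))
o=np.zeros((600,800,3),np.uint8)
o[:300,:480]=cv2.resize(w["color"],(480,300))
o[300:,:360]=cv2.resize(t["color"][145:220,155:245],(360,300))
o[300:,380:800]=cv2.resize(s["color"][140:200,210:294],(420,300))
cv2.imwrite("pics/c5.png",o)
E
```

```text
[0.45887607 0.41087637 0.22580038]
```

View pics/c5.png

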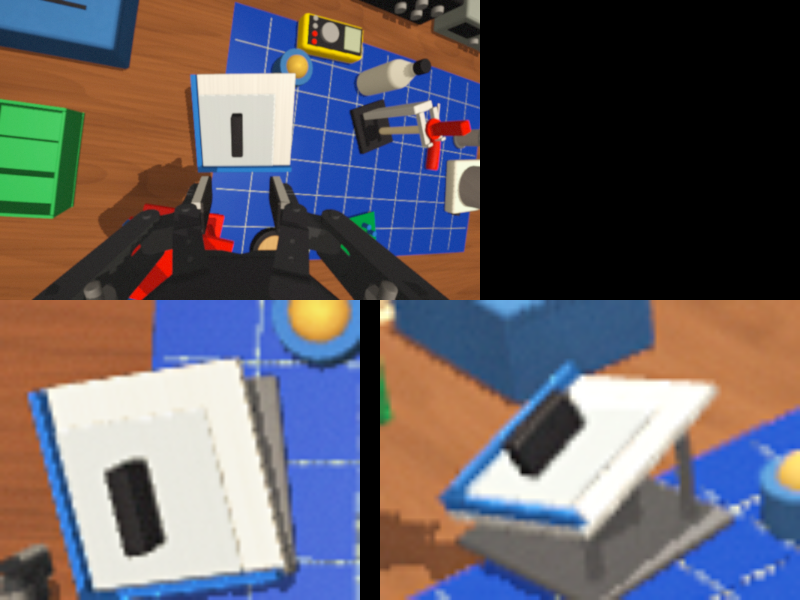

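The cover lies flat in the low corner against both blue stops, with even far margins and the handle aligned. I'll check that numerically and plan the move to the stirrer.

```bash
python3 - <<'E'
from h import *
t,w,s=pickle.load(open("p5.pkl","rb"))
def blob(im,x0,y0,x1,y1,thr):
    m=np.zeros(im["color"].shape[:2],np.uint8);m[y0:y1,x0:x1]=(im["color"].max(2)[y0:y1,x0:x1]<thr)*255
    k=max(cv2.findContours(m,0,1)[0],key=cv2.contourArea);return cv2.minAreaRect(k)
hw=blob(w,290,140,340,220,90);ht=blob(t,175,180,203,214,90)
F=np.c_[X,Y,N]
for im,h in((w,hw),(t,ht)):
    o,d=ray(im,cv2.boxPoints(h));o=(o-PC)@F;d=d@F;P=o+d*((.040-o[2])/d[:,2])[:,None]
    e=np.diff(P,axis=0);print("local handle ctr",P.mean(0).round(4),np.linalg.norm(e,axis=1)[:2].round(3),np.degrees(np.arctan2(e[:2,1],e[:2,0])).round(1))
RS=Rdown(np.radians(-66));p,r=cur()
st=plan(p+[0,0,.06],RS)
print("travel");plan([.47,.03,.30],RS,start=st,N=9)
E
```

```text
local handle ctr [-0.0163 -0.0113  0.04  ] [0.015 0.064] [ -0.1 -90. ]
local handle ctr [-0.0063 -0.011   0.04  ] [0.032 0.064] [  5.7 -88.8]
[[0.06, 0.06, -0.22], [0.44, -0.34, -0.35]]
[[0.05, 0.05, -0.23], [0.44, -0.34, -0.35]]
[[0.04, 0.04, -0.23], [0.44, -0.34, -0.35]]
[[0.02, 0.03, -0.24], [0.44, -0.34, -0.35]]
[[0.01, 0.01, -0.24], [0.44, -0.34, -0.35]]
travel
[[-0.32, 0.78, -0.05], [0.0, 0.0, 0.0]]
[[-0.32, 0.78, -0.05], [0.0, 0.0, 0.0]]
[[-0.32, 0.78, -0.05], [0.0, 0.0, 0.0]]
[[-0.32, 0.78, -0.05], [0.0, 0.0, 0.0]]
[[-0.32, 0.78, -0.05], [0.0, 0.0, 0.0]]
[[-0.32, 0.78, -0.05], [0.0, 0.0, 0.0]]
[[-0.32, 0.78, -0.05], [0.0, 0.0, 0.0]]
[[-0.32, 0.78, -0.05], [0.0, 0.0, 0.0]]
[[-0.32, 0.78, -0.05], [0.0, 0.0, 0.0]]
```

>>> play_rows([
  [0.6,[0.06,0.06,-0.22],[0.44,-0.34,-0.35]],
  [0.6,[0.05,0.05,-0.23],[0.44,-0.34,-0.35]],
  [0.6,[0.04,0.04,-0.23],[0.44,-0.34,-0.35]],
  [0.6,[0.02,0.03,-0.24],[0.44,-0.34,-0.35]],
  [0.6,[0,0,-0.24],[0.44,-0.34,-0.35]],
  [0.6,[-0.2,0.5,0],[0,0,0]],
  [0.6,[-0.32,0.78,0],[0,0,0]],
  [0.6,[-0.32,0.78,0],[0,0,0]],
])

```text
t: 19.7
tool_pos: [0.4598, 0.2962, 0.2776]
tool_rot: [-3.072, -0.648, 0.006]
contact_force: [0.8, 0.4, 0.6]
opening: 0.0509
grip_force: 0.0
```

>>> play_rows([
  [0.6,[-0.32,0.78,0],[0,0,0]],
  [0.6,[-0.32,0.78,0],[0,0,0]],
  [0.6,[-0.32,0.78,0],[0,0,0]],
  [0.6,[-0.32,0.78,0],[0,0,0]],
  [0.6,[-0.32,0.78,0],[0,0,0]],
  [0.6,[-0.32,0.78,0],[0,0,0]],
  [0.6,[0,0,0],[0,0,0]],
  [0.6,[0,0,0],[0,0,0]],
])

```text
t: 20.7
tool_pos: [0.4666, 0.0453, 0.278]
tool_rot: [-3.07, -0.647, 0.004]
contact_force: [-0.1, 0.1, -0.4]
opening: 0.0511
grip_force: 0.0
```

```bash
python3 - <<'E'
from h import *
p,r=cur();print(p,r.as_matrix()[:,1].round(3),r.as_matrix()[:,2].round(3))
w=grab("wrist");t=grab("top");pickle.dump((w,t),open("p6.pkl","wb"))
u=proj(w,[[.547,.029,.187]])[0];print(u)
o=np.zeros((600,800,3),np.uint8)
o[:400,:640]=w["color"]
cx,cy=int(u[0]),int(u[1]);cr=w["color"][max(0,cy-40):cy+60,max(0,cx-60):cx+60]
B=cv2.resize(cr,None,fx=2,fy=2);o[400:400+min(200,B.shape[0]),:B.shape[1]]=B[:200]
C=cv2.resize(t["color"][190:255,400:465],None,fx=3,fy=3);o[402:402+195,300:495]=C
cv2.imwrite("pics/c6.png",o)
E
```

```text
[0.46655789 0.04530099 0.27795693] [ 0.404 -0.915 -0.004] [-0.003  0.003 -1.   ]
[372.4718181  114.60211064]
```

View pics/c6.png

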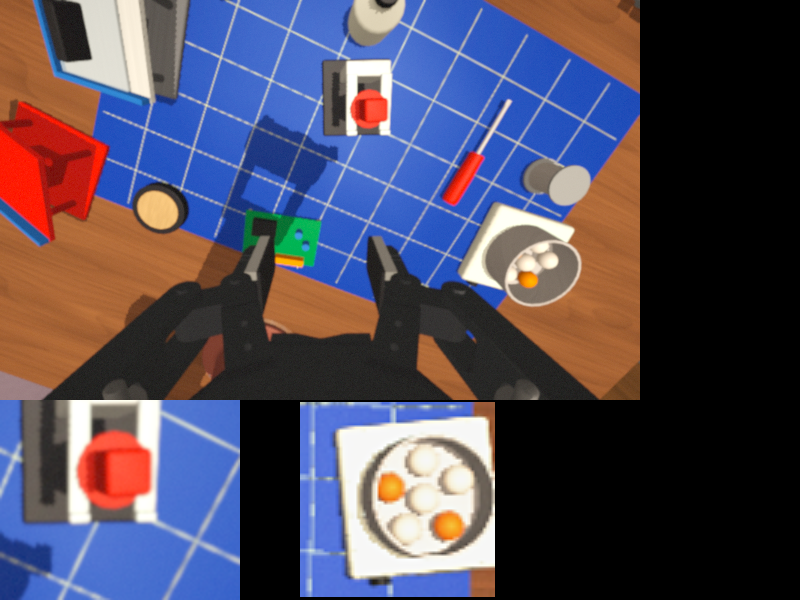

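The stirrer's collar and grip stand in the fork: grip top ≈ (376,110), collar centre ≈ (369,110). The stand is parallel to the image, so the yaw is right. The open pot shows six balls, the oranges at top-crop (390,487) and (448,525), with one white in the middle.

```bash
python3 - <<'E'
from h import *
w,t=pickle.load(open("p6.pkl","rb"))
print("grip",onplane(w,[(376.3,110)],.187).round(4),"collar",onplane(w,[(369.3,110)],.141).round(4),"fork",onplane(w,[(346,97),(391,97)],.135).round(4).tolist())
hsv=cv2.cvtColor(w["color"],cv2.COLOR_BGR2HSV)
m=((hsv[...,1]>120)&((hsv[...,0]<8)|(hsv[...,0]>172))).astype(np.uint8)*255;z=np.zeros_like(m);z[80:140,340:400]=m[80:140,340:400]
print("red bbox",cv2.boundingRect(z))
hs=cv2.cvtColor(t["color"],cv2.COLOR_BGR2HSV);m=((hs[...,1]<60)&(hs[...,2]>140)).astype(np.uint8)*255;z=np.zeros_like(m);z[190:256,405:472]=m[190:256,405:472]
k=max(cv2.findContours(z,0,1)[0],key=cv2.contourArea);h=cv2.convexHull(k);q=cv2.boxPoints(cv2.minAreaRect(h));P=onplane(t,q,.025);print("base",P[:,:2].round(4).tolist(),P.mean(0).round(4),np.linalg.norm(np.diff(P,axis=0),axis=1).round(3))
q=cv2.approxPolyDP(h,4,True)[:,0];P=onplane(t,q,.025);print("poly",P[:,:2].round(4).tolist())
# dark inner wall region -> rim
b=[(390,487),(448,525),(424,460),(458,480),(424,498),(407,528)]
print("balls O O W..",onplane(t,[((x-300)/3+400,(y-402)/3+190) for x,y in b],.050)[:,:2].round(4).tolist())
e=[((x-300)/3+400,(y-402)/3+190) for x,y in((358,495),(494,495),(426,433),(426,558))];P=onplane(t,e,.085);print("rim",P[:,:2].round(4).tolist(),P[:2].mean(0).round(4),P[2:].mean(0).round(4))
E
```

```text
grip [[0.5521 0.0276 0.187 ]] collar [[0.5514 0.0262 0.141 ]] fork [[0.5535, 0.0545, 0.135], [0.5734, 0.0099, 0.135]]
red bbox (351, 89, 36, 40)
base [[0.5277, -0.2556], [0.5456, -0.4088], [0.379, -0.4258], [0.3615, -0.2734]] [ 0.4534 -0.3409  0.025 ] [0.154 0.167 0.153]
poly [[0.5092, -0.259], [0.5346, -0.315], [0.5254, -0.4044], [0.384, -0.4213], [0.3653, -0.2796]]
balls O O W.. [[0.453, -0.3078], [0.4178, -0.3648], [0.4801, -0.3404], [0.4616, -0.3739], [0.4433, -0.3411], [0.4138, -0.3251]]
rim [[0.4436, -0.2699], [0.4473, -0.3989], [0.5041, -0.3334], [0.386, -0.3353]] [ 0.4454 -0.3344  0.085 ] [ 0.4451 -0.3344  0.085 ]
```

>>> play_rows([
  [0.6,[0.35,0.25,0],[0,0,0]],
  [0.6,[0.35,0.25,0],[0,0,0]],
  [0.6,[0.35,0.26,0],[0,0,0]],
  [0.6,[0.36,0.26,0.3],[0,0,0]],
  [0.6,[0,0,0.6],[0,0,0]],
  [0.6,[0,0,0.7],[0,0,0]],
  [0.6,[0,0,0.7],[0,0,0]],
  [0.6,[0,0,0],[0,0,0]],
])

```text
t: 21.8
tool_pos: [0.5495, 0.0286, 0.1603]
tool_rot: [-3.068, -0.65, 0.012]
contact_force: [0.7, -0.4, 0.3]
opening: 0.0512
grip_force: 0.0
```

```bash
python3 - <<'E'
from h import *
p,r=cur();print(p,RSy:=r.as_matrix().round(3).tolist())
RS=Rdown(np.radians(-66));print("to go",RS.inv().apply(np.array([.5517,.027,.115])-p)/.05,(r.inv()*RS).as_rotvec()/np.radians(8))
w=grab("wrist");h=cv2.cvtColor(w["color"],cv2.COLOR_BGR2HSV)
m=((h[...,1]>120)&((h[...,0]<8)|(h[...,0]>172))).astype(np.uint8)*255
for k in cv2.findContours(m,0,1)[0]:
    if cv2.contourArea(k)>300: print(cv2.boundingRect(k))
print("expect grip corners top",proj(w,[np.array([.5517,.027,.187])+RS.apply([a,b,0]) for a in(-.011,.011) for b in(-.011,.011)]).round(0).tolist(),"collar",proj(w,[np.array([.5517,.027,.141])+RS.apply([a,b,0]) for a,b in((0,-.02),(0,.02),(.02,0))]).round(0).tolist())
E
```

```text
[0.54945216 0.02864247 0.16026022] [[0.914, 0.406, -0.008], [0.406, -0.914, 0.003], [-0.006, -0.006, -1.0]]
to go [0.02770896 0.04829501 0.90520444] [-0.0464395   0.04537129 -0.00812069]
(436, 221, 51, 63)
(0, 197, 25, 95)
(299, 181, 52, 70)
expect grip corners top [[306.0, 253.0], [343.0, 253.0], [306.0, 220.0], [343.0, 220.0]] collar [[298.0, 209.0], [351.0, 209.0], [324.0, 183.0]]
```

The red blob (299–351, 181–251) matches the expected position within 2 px. I'll descend and grip.

>>> play_rows([
  [0.6,[0.03,0.05,0.3],[-0.05,0.05,0]],
  [0.6,[0,0,0.4],[0,0,0]],
  [0.6,[0,0,0.2],[0,0,0]],
  [0,[0,0,0],[0,0,0]],
  [0,[0,0,0],[0,0,0]],
  [0,[0,0,0],[0,0,0]],
  [0,[0,0,0],[0,0,0]],
  [0,[0,0,0],[0,0,0]],
], force=60)

```text
t: 22.85
tool_pos: [0.5547, 0.0256, 0.1193]
tool_rot: [3.071, 0.648, 0.013]
contact_force: [0.3, 1.1, -1.6]
opening: 0.0211
grip_force: 60.6
```

```bash
python3 - <<'E'
from h import *
p,r=cur();print(p.tolist(),r.as_rotvec().tolist(),r.as_matrix()[:,2].round(4))
pickle.dump((p,r.as_rotvec()),open("grasp.pkl","wb"))
print(r.inv().apply(np.array([.429,-.3065,p[2]])-p)/.05)
E
```

```text
[0.554688777091342, 0.025620902732806636, 0.11929538878821161] [3.0711631189242863, 0.6481702256949253, 0.012840653987264824] [ 0.0086 -0.001  -1.    ]
[-4.98354023  5.06012745 -0.01490022]
```

>>> play_rows([
  [0,[0,0,-0.2],[0,0,0]],
  [0,[0,0,-0.5],[0,0,0]],
  [0,[0,0,-0.6],[0,0,0]],
  [0,[0,0,-0.6],[0,0,0]],
  [0,[0,0,-0.6],[0,0,0]],
  [0,[0,0,-0.5],[0,0,0]],
  [0,[-0.25,0.25,0],[0,0,0]],
  [0,[-0.5,0.5,0],[0,0,0]],
])

```text
t: 23.85
tool_pos: [0.5335, -0.0243, 0.2683]
tool_rot: [3.071, 0.651, 0.011]
contact_force: [-0.6, -0.7, -0.9]
opening: 0.0211
grip_force: 60.7
```

>>> play_rows([
  [0,[-0.6,0.6,0],[0,0,0]],
  [0,[-0.6,0.6,0],[0,0,0]],
  [0,[-0.6,0.6,0],[0,0,0]],
  [0,[-0.6,0.6,0],[0,0,0]],
  [0,[-0.6,0.6,0],[0,0,0]],
  [0,[-0.6,0.6,0],[0,0,0]],
  [0,[-0.4,0.4,0],[0,0,0]],
  [0,[0,0,0],[0,0,0]],
])

```text
t: 24.85
tool_pos: [0.4302, -0.2889, 0.2667]
tool_rot: [3.074, 0.643, 0.01]
contact_force: [0.3, 0.8, -1.0]
opening: 0.0215
grip_force: 60.9
```

```bash
python3 - <<'E'
from h import *
p,r=cur();print(p,r.as_matrix().round(4).tolist())
RS=Rdown(np.radians(-66));print("fix",(r.inv()*RS).as_rotvec()/np.radians(8),"to go",RS.inv().apply(np.array([.429,-.3065,p[2]])-p)/.05)
w=grab("wrist");pickle.dump(w,open("w7.pkl","wb"));t=grab("top");s=grab("side")
o=np.zeros((600,800,3),np.uint8);o[:400,:640]=w["color"]
o[402:600,:198]=cv2.resize(t["color"][190:256,400:466],(198,198))
o[402:600,220:520]=cv2.resize(s["color"][200:300,330:480],(300,198))
u=proj(w,[[.446,-.3405,.085]])[0];print(u, "rim pts",proj(w,[[.446+.056,-.3405,.085],[.446-.056,-.3405,.085],[.446,-.3405+.056,.085],[.446,-.3405-.056,.085]]).round(0).tolist())
cv2.imwrite("pics/c7.png",o)
E
```

```text
[ 0.43016047 -0.28890991  0.2667319 ] [[0.9162, 0.4006, 0.0061], [0.4006, -0.9163, 0.0005], [0.0058, 0.002, -1.0]]
fix [ 0.01459029 -0.04150813 -0.04828663] to go [-0.1642936   0.31194681  0.        ]
[361.28132297 170.32335876] rim pts [[381.0, 131.0], [343.0, 207.0], [322.0, 153.0], [399.0, 187.0]]
```

View pics/c7.png

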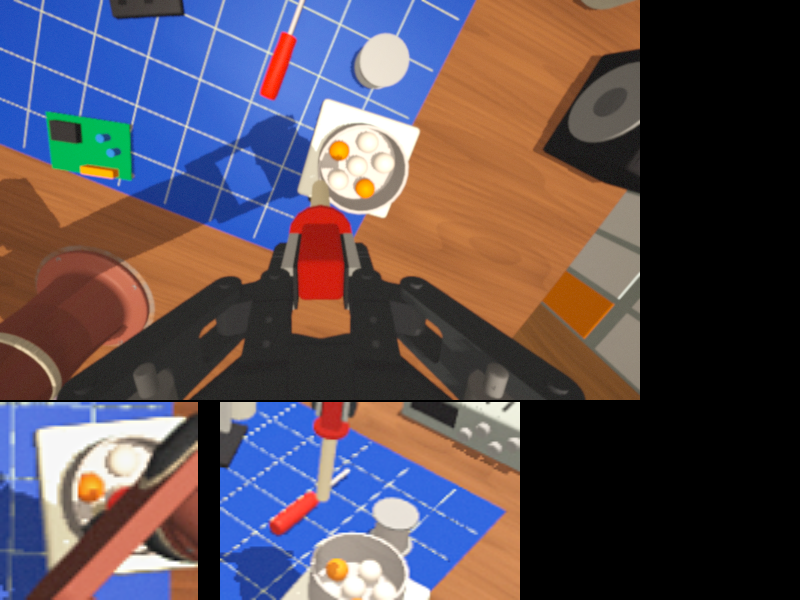

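The rod is held upright, tip near (319,183). In the pot, the oranges are at (339,150) and (365,188) and the whites at (367,141), (382,162), (356,166) and (338,181); the rim centre is ≈ (361,168).

```bash
python3 - <<'E'
from h import *
w=pickle.load(open("w7.pkl","rb"))
c=onplane(w,[(361,168.5)],.085)[0];print("pot",c)
b=onplane(w,[(339,150),(365,188),(367,141),(382,162),(356,166),(338,181)],.048)[:,:2]
print("balls rel",(b-c[:2]).round(3).tolist())
p=np.array([.43016,-.28891]);g=np.array([[a,y] for a in np.arange(-.046,.047,.001) for y in np.arange(-.046,.047,.001) if np.hypot(a,y)<.044])
d=np.linalg.norm(g[:,None]-(b-c[:2])[None],axis=2).min(1);i=np.argsort(-d)[:12];print(np.c_[g[i],d[i]].round(3).tolist())
print("tip pred",proj(w,[[*p,.174]]))
E
```

```text
pot [ 0.44804769 -0.3390847   0.085     ]
balls rel [[0.006, 0.032], [-0.029, -0.027], [0.033, 0.001], [0.015, -0.032], [-0.005, -0.0], [-0.036, 0.014]]
[[-0.021, 0.038, 0.028], [-0.022, 0.038, 0.027], [-0.02, 0.039, 0.027], [-0.021, 0.037, 0.027], [0.033, 0.029, 0.027], [-0.02, 0.038, 0.027], [0.033, 0.028, 0.027], [-0.02, 0.037, 0.027], [-0.022, 0.037, 0.027], [-0.02, 0.036, 0.026], [-0.021, 0.036, 0.026], [0.032, 0.028, 0.026]]
tip pred [[320.55391518 184.25147268]]
```

>>> play_rows([
  [0,[-0.16,0.3,0],[0,-0.04,-0.05]],
  [0,[0,0,0.4],[0,0,0]],
  [0,[0,0,0.5],[0,0,0]],
  [0,[0,0,0.5],[0,0,0]],
  [0,[0,0,0.2],[0,0,0]],
  [0,[0,0,0],[0,0,0]],
])

```text
t: 25.75
tool_pos: [0.4307, -0.304, 0.187]
tool_rot: [3.07, 0.66, 0.002]
contact_force: [0.4, -0.1, -0.7]
opening: 0.0215
grip_force: 60.8
```

>>> play_rows([
  [0,[0,0,0.2],[0,0,0]],
  [0,[0,0,0.2],[0,0,0]],
  [0,[0,0,0.2],[0,0,0]],
  [0,[0,0,0.2],[0,0,0]],
  [0,[0,0,0],[0,0,0]],
])

```text
t: 26.38
tool_pos: [0.4306, -0.3042, 0.147]
tool_rot: [3.07, 0.659, 0.002]
contact_force: [0.2, -0.4, -0.6]
opening: 0.0213
grip_force: 60.8
```

```bash
python3 - <<'E'
from h import *
p,r=cur();print(p,(p[:2]-[.447,-.340]).round(4),r.as_matrix().round(3).tolist())
E
```

```text
[ 0.43061249 -0.30420154  0.14696924] [-0.0164  0.0358] [[0.912, 0.41, 0.001], [0.41, -0.912, -0.002], [0.001, 0.002, -1.0]]
```

>>> play_rows([
  [0,[0,0,0.12],[0,0,0]],
  [0,[0,0,0.1],[0,0,0]],
  [0,[0,0,0.1],[0,0,0]],
  [0,[0,0,0],[0,0,0]],
])

```text
t: 26.88
tool_pos: [0.431, -0.3046, 0.1318]
tool_rot: [3.069, 0.659, 0.003]
contact_force: [-0.2, 0.2, -0.3]
opening: 0.0212
grip_force: 60.8
```

```bash
cat > stir.py <<'E'
from h import *
import sys
n=int(sys.argv[1]);r0=.034;C=np.array([.447,-.340])
p,r=cur();M=r.as_matrix();q=p[:2]-C;a=np.arctan2(q[1],q[0]);print("rel",q.round(4),"ang",np.degrees(a).round(1),"r",np.hypot(*q).round(4),"z",p[2].round(4))
prev=p[:2]
for i in range(1,n+1):
    b=a+np.radians(18*i);nx=C+r0*np.array([np.cos(b),np.sin(b)]);d=np.array([*(nx-prev),0])@M/.05;prev=nx;print(d[:2].round(2).tolist(),end=" ")
E
python3 stir.py 20
```

```text
rel [-0.016   0.0354] ang 114.3 r 0.0389 z 0.1318
[-0.21, 0.13] [-0.19, 0.1] [-0.15, 0.15] [-0.1, 0.19] [-0.03, 0.21] [0.03, 0.21] [0.1, 0.19] [0.15, 0.15] [0.19, 0.1] [0.21, 0.03] [0.21, -0.03] [0.19, -0.1] [0.15, -0.15] [0.1, -0.19] [0.03, -0.21] [-0.03, -0.21] [-0.1, -0.19] [-0.15, -0.15] [-0.19, -0.1] [-0.21, -0.03]
```

>>> play_rows([
  [0,[-0.21,0.13,0],[0,0,0]],
  [0,[-0.19,0.1,0],[0,0,0]],
  [0,[-0.15,0.15,0],[0,0,0]],
  [0,[-0.1,0.19,0],[0,0,0]],
  [0,[-0.03,0.21,0],[0,0,0]],
  [0,[0.03,0.21,0],[0,0,0]],
  [0,[0.1,0.19,0],[0,0,0]],
  [0,[0.15,0.15,0],[0,0,0]],
])

```text
t: 27.88
tool_pos: [0.4409, -0.374, 0.1324]
tool_rot: [3.068, 0.659, 0.003]
contact_force: [-0.7, 0.8, -0.5]
opening: 0.0212
grip_force: 60.8
```

>>> play_rows([
  [0,[0.19,0.1,0],[0,0,0]],
  [0,[0.21,0.03,0],[0,0,0]],
  [0,[0.21,-0.03,0],[0,0,0]],
  [0,[0.19,-0.1,0],[0,0,0]],
  [0,[0.15,-0.15,0],[0,0,0]],
  [0,[0.1,-0.19,0],[0,0,0]],
  [0,[0.03,-0.21,0],[0,0,0]],
  [0,[-0.03,-0.21,0],[0,0,0]],
])

```text
t: 28.88
tool_pos: [0.4724, -0.3167, 0.1327]
tool_rot: [3.068, 0.659, 0.004]
contact_force: [0.5, 0.2, -0.9]
opening: 0.0212
grip_force: 60.8
```

```bash
python3 stir.py 4
```

```text
rel [0.0254 0.0233] ang 42.6 r 0.0345 z 0.1327
[-0.11, -0.19] [-0.15, -0.15] [-0.19, -0.1] [-0.21, -0.03]
```

Tracking well with small forces. I'll keep turning.

>>> play_rows([
  [0,[-0.1,-0.19,0],[0,0,0]],
  [0,[-0.15,-0.15,0],[0,0,0]],
  [0,[-0.19,-0.1,0],[0,0,0]],
  [0,[-0.21,-0.03,0],[0,0,0]],
  [0,[-0.21,0.03,0],[0,0,0]],
  [0,[-0.19,0.1,0],[0,0,0]],
  [0,[-0.15,0.15,0],[0,0,0]],
  [0,[-0.1,0.19,0],[0,0,0]],
])

```text
t: 29.88
tool_pos: [0.4131, -0.3449, 0.1324]
tool_rot: [3.068, 0.658, 0.004]
contact_force: [0.7, 0.6, -0.4]
opening: 0.0213
grip_force: 60.8
```

>>> play_rows([
  [0,[-0.03,0.21,0],[0,0,0]],
  [0,[0.03,0.21,0],[0,0,0]],
  [0,[0.1,0.19,0],[0,0,0]],
  [0,[0.15,0.15,0],[0,0,0]],
  [0,[0.19,0.1,0],[0,0,0]],
  [0,[0.21,0.03,0],[0,0,0]],
  [0,[0.21,-0.03,0],[0,0,0]],
  [0,[0.19,-0.1,0],[0,0,0]],
])

```text
t: 30.88
tool_pos: [0.4775, -0.3568, 0.1328]
tool_rot: [3.067, 0.659, 0.004]
contact_force: [-0.6, 0.1, -0.5]
opening: 0.0213
grip_force: 60.8
```

>>> play_rows([
  [0,[0.15,-0.15,0],[0,0,0]],
  [0,[0.1,-0.19,0],[0,0,0]],
  [0,[0.03,-0.21,0],[0,0,0]],
  [0,[-0.03,-0.21,0],[0,0,0]],
  [0,[-0.1,-0.19,0],[0,0,0]],
  [0,[-0.15,-0.15,0],[0,0,0]],
  [0,[-0.19,-0.1,0],[0,0,0]],
  [0,[-0.21,-0.03,0],[0,0,0]],
])

```text
t: 31.88
tool_pos: [0.4325, -0.3094, 0.1324]
tool_rot: [3.068, 0.659, 0.004]
contact_force: [0.9, -0.1, -0.7]
opening: 0.0212
grip_force: 60.7
```

>>> play_rows([
  [0,[-0.21,0.03,0],[0,0,0]],
  [0,[-0.19,0.1,0],[0,0,0]],
  [0,[-0.15,0.15,0],[0,0,0]],
  [0,[-0.1,0.19,0],[0,0,0]],
  [0,[-0.03,0.21,0],[0,0,0]],
  [0,[0.03,0.21,0],[0,0,0]],
  [0,[0.1,0.19,0],[0,0,0]],
  [0,[0.15,0.15,0],[0,0,0]],
])

```text
t: 32.88
tool_pos: [0.4409, -0.3741, 0.1325]
tool_rot: [3.068, 0.659, 0.003]
contact_force: [0.2, 0.7, -1.2]
opening: 0.0211
grip_force: 60.8
```

```bash
python3 stir.py 1; cat > balls.py <<'E'
from h import *
C=np.array([.4475,-.3395])
for n in("side","wrist"):
    im=grab(n);h=cv2.cvtColor(im["color"],cv2.COLOR_BGR2HSV)
    m=((h[...,0]>8)&(h[...,0]<24)&(h[...,1]>170)&(h[...,2]>150)).astype(np.uint8)*255
    u=proj(im,[[*C,.06]])[0];y,x=np.mgrid[:400,:640];m[np.hypot(x-u[0],y-u[1])>75]=0
    for k in cv2.findContours(m,0,1)[0]:
        if cv2.contourArea(k)>12:
            (cx,cy),rad=cv2.minEnclosingCircle(k);print(n,(round(cx),round(cy)),round(rad,1),(onplane(im,[(cx,cy)],.046)[0,:2]-C).round(3))
E
python3 balls.py
```

```text
rel [-0.0061 -0.0341] ang -100.1 r 0.0346 z 0.1325
[0.2, 0.08] side (415, 289) 3.8 [ 0.043 -0.028]
side (383, 286) 5.3 [-0.009  0.037]
wrist (249, 166) 15.3 [-0.016  0.036]
wrist (322, 139) 15.1 [ 0.036 -0.017]
```

Both oranges have moved, but one is only about 22 mm from where an orange began. Eight more rows.

>>> play_rows([
  [0,[0.2,0.09,0],[0,0,0]],
  [0,[0.21,0.03,0],[0,0,0]],
  [0,[0.21,-0.03,0],[0,0,0]],
  [0,[0.19,-0.1,0],[0,0,0]],
  [0,[0.15,-0.15,0],[0,0,0]],
  [0,[0.1,-0.19,0],[0,0,0]],
  [0,[0.03,-0.21,0],[0,0,0]],
  [0,[-0.03,-0.21,0],[0,0,0]],
])

```text
t: 33.98
tool_pos: [0.4726, -0.316, 0.1327]
tool_rot: [3.068, 0.659, 0.004]
contact_force: [0.3, 0.3, -1.2]
opening: 0.0212
grip_force: 60.8
```

```bash
python3 stir.py 8; python3 balls.py
```

```text
rel [0.0256 0.024 ] ang 43.1 r 0.0351 z 0.1327
[-0.12, -0.18] [-0.15, -0.15] [-0.19, -0.09] [-0.21, -0.03] [-0.21, 0.04] [-0.19, 0.1] [-0.15, 0.15] [-0.09, 0.19] side (383, 289) 5.0 [-0.016  0.031]
wrist (365, 241) 14.0 [-0.012 -0.043]
wrist (290, 226) 11.7 [-0.028  0.035]
wrist (406, 220) 10.5 [ 0.027 -0.071]
```

>>> play_rows([
  [0,[0,0,-0.2],[0,0,0]],
  [0,[0,0,-0.4],[0,0,0]],
  [0,[0,0,-0.5],[0,0,0]],
  [0,[0,0,-0.6],[0,0,0]],
  [0,[0,0,-0.6],[0,0,0]],
  [0,[0.2,-0.4,-0.5],[0,0,0]],
  [0,[0.3,-0.6,0],[0,0,0]],
  [0,[0,0,0],[0,0,0]],
])

```text
t: 35.08
tool_pos: [0.4754, -0.2597, 0.2751]
tool_rot: [3.065, 0.661, 0.008]
contact_force: [-0.3, -0.6, -1.0]
opening: 0.0214
grip_force: 60.8
```

```bash
python3 balls.py; python3 - <<'E'
from h import *
p,r=cur();print(p)
w=grab("wrist");s=grab("side");t=grab("top")
o=np.zeros((600,800,3),np.uint8)
u=proj(w,[[.447,-.34,.06]])[0].astype(int);print(u)
x,y=max(0,u[0]-66),max(0,u[1]-60);o[:360,:396]=cv2.resize(w["color"][y:y+120,x:x+132],(396,360))
o[:360,400:796]=cv2.resize(s["color"][245:317,355:435],(396,360));o[362:600,:238]=cv2.resize(t["color"][190:256,400:466],(238,238))
o[362:600,250:600]=cv2.resize(t["color"][145:220,155:265],(350,238))
cv2.imwrite("pics/c8.png",o)
E
```

```text
wrist (338, 208) 8.7 [-0.032  0.022]
wrist (386, 206) 9.2 [ 0.003 -0.044]
[ 0.47492985 -0.26089602  0.27365968]
[360 199]
```

View pics/c8.png

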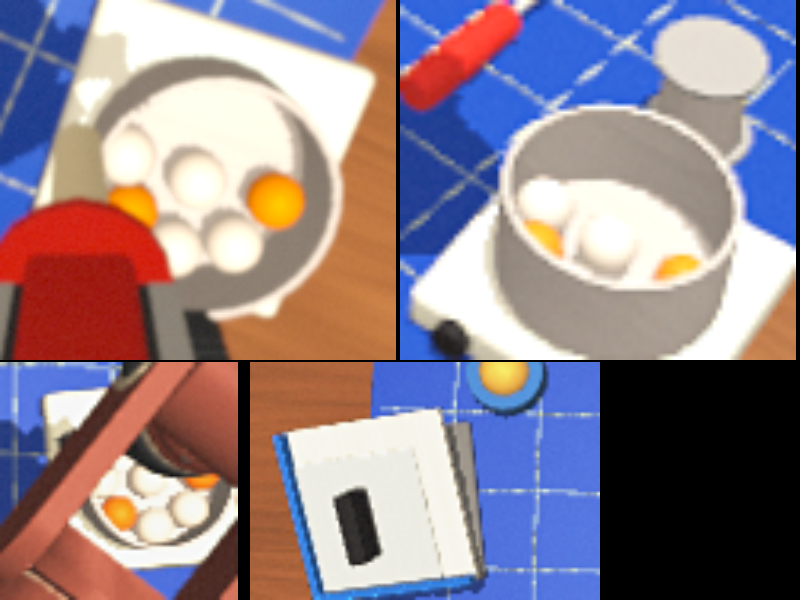

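The oranges now lie at rel (-0.030,0.020) and (0.003,-0.042), each at least 35 mm from both start places. All six balls are in the pot and the cover is still home. Back to the fork.

>>> play_rows([
  [0,[0.25,-0.3,0],[0,0,0]],
  [0,[0.5,-0.6,0],[0,0,0]],
  [0,[0.5,-0.6,0],[0,0,0]],
  [0,[0.5,-0.65,0],[0,0,0]],
  [0,[0.5,-0.65,0],[0,0,0]],
  [0,[0.5,-0.6,0],[0,0,0]],
  [0,[0.5,-0.6,0],[0,0,0]],
  [0,[0.45,-0.55,0],[0,0,0]],
])

```text
t: 36.33
tool_pos: [0.55, 0.0251, 0.2715]
tool_rot: [3.068, 0.66, 0.003]
contact_force: [-0.3, -0.5, -0.4]
opening: 0.0214
grip_force: 60.9
```

>>> play_rows([
  [0,[0,0,0],[0,0,0]],
  [0,[0,0,0],[0,0,0]],
  [0,[0,0,0],[0,0,0]],
])

```text
t: 36.7
tool_pos: [0.5498, 0.0222, 0.2717]
tool_rot: [3.068, 0.657, 0.004]
contact_force: [-0.1, -0.9, -1.1]
opening: 0.0213
grip_force: 60.7
```

```bash
python3 - <<'E'
from h import *
P=[];
from station import ctrl
p,r=cur();RS=Rdown(np.radians(-66));print(p,"togo",RS.inv().apply(np.array([.5525,.0265,p[2]])-p)/.05,"fix",(r.inv()*RS).as_rotvec()/np.radians(8))
w=grab("wrist");o=np.zeros((600,800,3),np.uint8);u=proj(w,[[.5525,.0265,.135]])[0];print(u,proj(w,[[*p[:2],p[2]-.0925]]))
x,y=int(u[0])-66,max(0,int(u[1])-75);o[:560,:528]=cv2.resize(w["color"][y:y+140,x:x+132],(528,560));print(x,y)
s=grab("side");o[:400,530:800]=cv2.resize(s["color"][150:230,290:344],(270,400))
cv2.imwrite("pics/c9.png",o);pickle.dump(w,open("w9.pkl","wb"))
E
```

```text
[0.54983352 0.02219966 0.27168029] togo [ 0.08370115 -0.05688009  0.        ] fix [ 0.03107724 -0.01001385  0.02106939]
[317.74804463 169.79853639] [[320.34702847 183.92772556]]
251 94
```

View pics/c9.png

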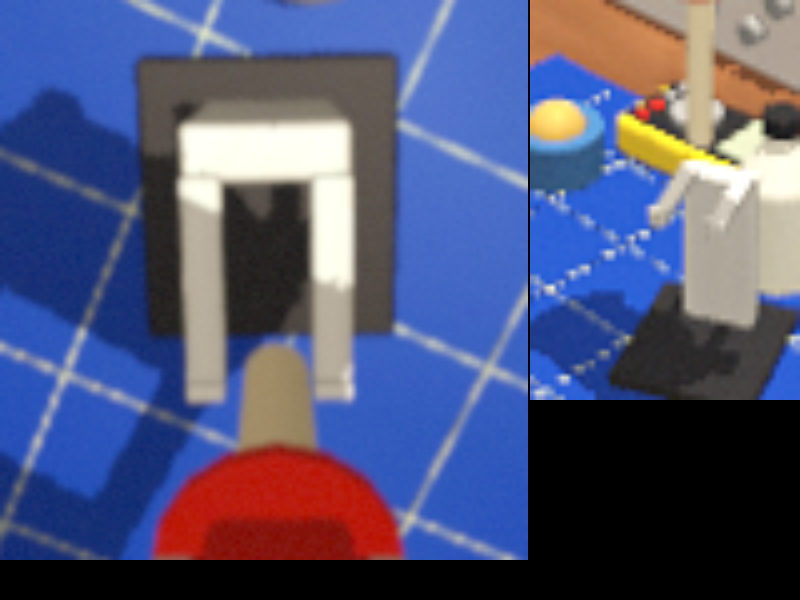

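The fork gap centre is at column ≈318 and the hang place at row ≈168; my target projects to (317.7,169.8). I'll shift by (0.11,-0.055) and lower.

>>> play_rows([
  [0,[0.11,-0.055,0],[0.03,0,0.02]],
  [0,[0,0,0],[0,0,0]],
  [0,[0,0,0.4],[0,0,0]],
  [0,[0,0,0.4],[0,0,0]],
  [0,[0,0,0.4],[0,0,0]],
  [0,[0,0,0.4],[0,0,0]],
  [0,[0,0,0.4],[0,0,0]],
  [0,[0,0,0],[0,0,0]],
])

```text
t: 37.8
tool_pos: [0.5525, 0.0278, 0.1689]
tool_rot: [-3.071, -0.655, 0.004]
contact_force: [-0.9, -0.4, -0.4]
opening: 0.0213
grip_force: 60.8
```

>>> play_rows([
  [0,[0,0,0.3],[0,0,0]],
  [0,[0,0,0.3],[0,0,0]],
  [0,[0,0,0.3],[0,0,0]],
  [0,[0,0,0],[0,0,0]],
])

```text
t: 38.3
tool_pos: [0.5527, 0.0278, 0.1245]
tool_rot: [-3.071, -0.655, 0.003]
contact_force: [-0.4, -0.2, -1.0]
opening: 0.0214
grip_force: 60.8
```

>>> play_rows([
  [0,[0,0,0.06],[0,0,0]],
  [0,[0,0,0.04],[0,0,0]],
  [0,[0,0,0],[0,0,0]],
])

```text
t: 38.67
tool_pos: [0.5543, 0.0277, 0.122]
tool_rot: [-3.072, -0.655, -0.003]
contact_force: [-0.2, 0.6, -0.8]
opening: 0.0214
grip_force: 60.8
```

>>> play_rows([
  [0,[0,0,0.03],[0,0,0]],
  [0,[0,0,0.02],[0,0,0]],
  [0,[0,0,0],[0,0,0]],
])

```text
t: 39.05
tool_pos: [0.5541, 0.0277, 0.1192]
tool_rot: [-3.072, -0.655, -0.002]
contact_force: [0.1, 0.2, 0.2]
opening: 0.0212
grip_force: 60.9
```

>>> play_rows([
  [0,[0,0,0.02],[0,0,0]],
  [0,[0,0,0],[0,0,0]],
])

```text
t: 39.3
tool_pos: [0.5543, 0.0278, 0.1191]
tool_rot: [-3.072, -0.655, -0.003]
contact_force: [-3.7, -0.4, 5.7]
opening: 0.0216
grip_force: 61.5
```

The collar is on the prongs. I'll back off 0.5 mm, release and rise.

>>> play_rows([
  [0,[0,0,-0.015],[0,0,0]],
  [0.5,[0,0,0],[0,0,0]],
  [0.5,[0,0,0],[0,0,0]],
  [0.5,[0,0,0],[0,0,0]],
  [0.5,[0,0,0],[0,0,0]],
  [0.5,[0,0,-0.3],[0,0,0]],
  [0.5,[0,0,-0.5],[0,0,0]],
  [0.5,[0,0,-0.6],[0,0,0]],
])

```text
t: 40.3
tool_pos: [0.5539, 0.0277, 0.1903]
tool_rot: [-3.072, -0.655, -0.002]
contact_force: [-0.8, -0.7, -0.9]
opening: 0.0429
grip_force: 0.0
```

>>> play_rows([
  [0.5,[0,0,-0.6],[0,0,0]],
  [0.5,[-0.5,0,-0.6],[0,0,0]],
  [0.5,[-0.6,0,-0.6],[0,0,0]],
  [0.5,[-0.6,0,0],[0,0,0]],
  [0.5,[0,0,0],[0,0,0]],
  [0.5,[0,0,0],[0,0,0]],
])

```text
t: 41.05
tool_pos: [0.4766, -0.0069, 0.2794]
tool_rot: [-3.072, -0.655, -0.004]
contact_force: [-1.3, 0.1, -0.1]
opening: 0.0428
grip_force: 0.0
```

```bash
python3 - <<'E'
from h import *
p,r=cur();print(p);w=grab("wrist");t=grab("top")
h=cv2.cvtColor(w["color"],cv2.COLOR_BGR2HSV);m=((h[...,1]>120)&((h[...,0]<8)|(h[...,0]>172))).astype(np.uint8)*255
for k in cv2.findContours(m,0,1)[0]:
    if cv2.contourArea(k)>300: print(cv2.boundingRect(k))
RS=Rdown(np.radians(-66));c=np.array([.553,.027,0])
print("exp grip top",proj(w,[c+[0,0,.187]+RS.apply([a,b,0]) for a in(-.011,.011) for b in(-.011,.011)]).round(0).tolist(),"collar",proj(w,[c+[0,0,.141]+RS.apply([a,b,0]) for a,b in((0,-.02),(0,.02),(.02,0),(-.02,0))]).round(0).tolist())
o=np.zeros((420,800,3),np.uint8);u=proj(w,[c+[0,0,.15]])[0].astype(int);x,y=max(0,u[0]-50),max(0,u[1]-50)
o[:400,:400]=cv2.resize(w["color"][y:y+100,x:x+100],(400,400));s=grab("side");o[:400,410:]=cv2.resize(s["color"][140:240,230:330],(390,400))
cv2.imwrite("pics/c10.png",o)
E
```

```text
[ 0.47657656 -0.00694007  0.27938653]
(11, 375, 51, 25)
(170, 332, 61, 68)
(412, 146, 39, 52)
(0, 99, 76, 135)
(303, 77, 35, 41)
exp grip top [[309.0, 109.0], [333.0, 109.0], [309.0, 83.0], [333.0, 83.0]] collar [[302.0, 97.0], [340.0, 97.0], [321.0, 77.0], [321.0, 116.0]]
```

View pics/c10.png

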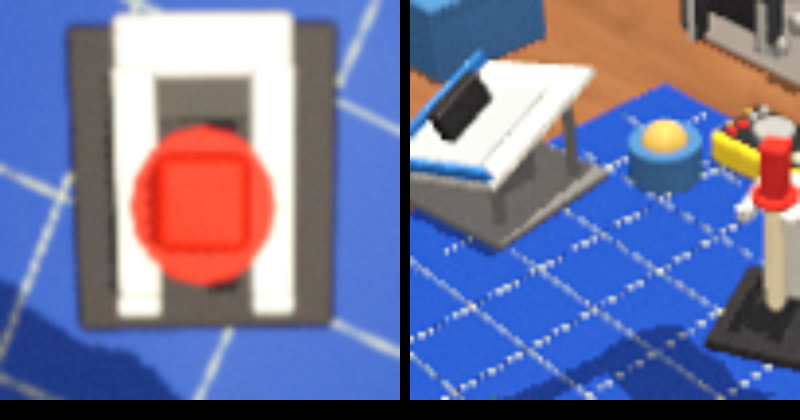

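The stirrer hangs upright with its collar centred between the prongs, the cover is home, and the gripper is clear. I'm handing in.

```bash
python3 -c "
from station import ctrl
print(ctrl.finish_job())"
```

```text
the job is handed in; nothing more can be done
None
```

I handed the job in at about 41 s: the cover is home on the rest, I gave nearly three anticlockwise turns at about 34 mm radius, both oranges ended about 35 mm or more from where they began with all six balls still in the pot, and the stirrer hangs upright in its fork; the hand-in call returned no verdict.

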